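# Clear the deck and fit the typewriter's bay cover

## Task

With the scraper block, and not with the gripper itself, sweep the three loose steel chips sideways off the typewriter's deck into the catch tray. Then slide the cover along the deck so that its tongue dips into the bay and goes under the far lip, and press its heel down until it lies level and fully home behind the spring catch. Put the scraper back on the bench, clear of the machine, and leave the other things where they are.

Things in the scene. Friction and masses are not known exactly. Their poses are not given: they have to be found in the camera images.
- machine: Electronic typewriter chassis, fixed. Origin: at bench level under the middle of the near rim of its cover bay. x runs along the deck towards the bay and the rubber platen; y to the keyboard side (towards the robot), z up. All 'machine' numbers are in this frame, in mm.
- deck (a point): Middle of the smooth flat deck (machine x -102, y 0, height 40). The deck spans machine x -205 to 0 and y -72 to 72, with no rails at its sides or end. The keyboard beside it (machine x -175 to 60, y 72 to 132) stays below height 36.
- bay (a point): Middle of the bay's floor (machine x 56, y 0, height 24). The bay is a pocket sunk 16 below the deck, machine x 0 (near rim) to 112 (end wall); its side walls taper from y +-63 at x 0 to +-55 at x 112.
- lip (a point): Middle of the lower edge of the steel lip that overhangs the bay's far end (machine x 100, y 0, height 33, so 9 above the bay floor). The lip spans machine x 100 to 112, its top level with the deck. Beyond machine x 125 stand the platen, end plates and knobs, up to height 81, y +-106.
- tray (a point): Middle of the floor of the aluminium catch tray along the machine's -y side, directly below the deck's edge. Floor height 6; inside machine x -110 to 35, y -160 to -72; walls up to height 28.
- catch (a joint): Steel spring catch, 44 wide, in the middle of the bay's near rim; its sloping nose juts 4 mm into the bay, below deck level. 0 = out (at rest); grows in m as it is pushed back, up to 0.006. Pressing the cover's heel down past it takes roughly 5 to 15 N; it then springs out over the heel flange and holds it.
- cover: Black plastic cover, 0.16 kg, flat on the deck, too wide to grasp. Origin: centre of its underside; x to the tongue end (towards the bay). Flange 5 thick, x -55 (heel, 120 wide) to 55 (tongue, 104 wide). Raised field, top 16 above the underside, x -47 to 39, 100 wide. Home: top flush with the deck, origin at machine x 55 to 57, y 0, height 24.
- tongue (a point): Middle of the cover's tongue edge, half-way up the flange (x 55, height 2.5 in the cover's frame).
- heel (a point): Middle of the cover's heel edge, half-way up the flange (x -55, height 2.5 in the cover's frame).
- scraper_mid (a point): Centre of the scraper block, 35 above its underside, standing upright on the bench. Total height 70, 0.22 kg: a steel foot 84 long (along its x), 28 thick (along its y), 16 high, and above it a wooden grip 80 long and 20 thick. Square and flat on every side; either long face can scrape.
- chip0_mid (a point): Centre of a loose steel chip, about 20 x 12 x 8 high, on the deck just before the bay (its centre 28 to 48 mm before the rim).
- chip1_mid (a point): Centre of a loose steel chip, about 20 x 12 x 8 high, on the deck just before the bay (its centre 28 to 48 mm before the rim).
- chip2_mid (a point): Centre of a loose steel chip, about 20 x 12 x 8 high, on the deck just before the bay (its centre 28 to 48 mm before the rim).
- jar: Bystander: closed glass jar with a steel cap, 52 dia x 65 high, on the bench. Leave alone.
- can: Bystander: blue spray can, 56 dia x 160 high, on the bench. Leave alone.
- screwdriver: Bystander: screwdriver, 190 long, lying, on the bench. Leave alone.
- brush: Bystander: brush, 170 long, lying, on the bench. Leave alone.
- spool: Bystander: black ribbon spool, 52 dia x 17, lying flat, on the bench. Leave alone.
- wrench: Bystander: wrench, 150 long, lying, on the bench. Leave alone.
There are look-alikes about, which are no part of the job. What is shaped like the part that bears scraper_mid but red or turquoise is not meant. There is more than one size of the cover; the job needs the middle-sized.

How it is judged:
By the outcome, as a careful person would: the job done as asked, in the order asked, and still so for the second after the job is handed in, with the robot touching nothing.
It also fails if it takes over 67 s, if anything falls off the work surface, if the arm or the gripper's body presses on something with over 40 N, if the wrist force passes 120 N, or if a joint passes its speed limit or range.

## Robot

A 7-joint arm with a two-finger parallel gripper is mounted at the origin on the work surface. World frame = base frame: x ahead of the robot, y to its left, z up, the work surface at z = 0. Lengths are in m, angles in rad, forces in N, time in s.
With the tool pointing down it reaches from about 0.35 to 0.9 m from the base axis. Payload 7.2 kg.
Tool frame: the origin (TCP) lies at the very end of the fingers, on their centre line; the grasp point (between the pads) lies 19 mm behind it; y points along the fingers, z is the direction in which the jaws open and shut, and the axes are right-handed (so a half turn about y gives the same grasp; the last joint's range is limited). The gripper opens to 85 mm and grips with 20 to 120 N. Pads are 22 mm wide; open, the fingers measure 114 mm over their backs; the gripper's body (76 mm by 85 mm) begins 54 mm behind the grasp point. The pads swing forward as they close: fully open they stand 13 mm farther back than shut.
Start: joints at [-1.271, 0.411, -0.013, 1.596, 0.006, 1.134, -0.082], TCP at [0.225, 0.583, 0.231] pointing down, gripper open.
Joint ranges: [-2.95, 2.95], [-0.29, 1.99], [-1.47, 1.44], [0.14, 2.54], [-1.03, 4.17], [0.13, 1.85], [-2.86, 2.86]. Speed limits (rad/s): [2.39, 2.39, 3.01, 3.01, 3.14, 3.14, 3.14].

## Interface

Orientations are given as a rotation vector (axis times angle).
In Python, from plant import ctrl, read_camera, cut_out, landmark_of gives the robot as it stands. The module is installed in compiled form; this text tells all that it offers.
- The arm moves only by the shell command python3 -m jog 'ROWS'. ROWS is JSON, a list that holds one entry, the list of rows, each a list of 7 numbers: the shift along the tool's x, y, z in cm, then the turn, a rotation vector about the tool's x, y, z in rad, then the gripper command: -1 is fully open, 1 is shut, values between are in proportion. In form: [[[tx, ty, tz, wx, wy, wz, claw], ...]]. A call has exactly 5 rows; each row shifts and turns the commanded pose from where the row before left it, along the tool's axes as they then stand; what a row does not reach is not made up. A row lasts 1/8 s, in which the tool goes at most 62.5 mm and 10.7 degrees, less where a joint would pass 70% of its speed; a pose out of reach is approached as far as the arm can. A call with a gripper value outside its range is refused whole. The fingers move at their own pace and stop on an object; the grip force is fixed at half the most. Time passes only in rows, so rows that do not move let the fingers close, or fill a call up. It gives the time, the measured TCP pose, the force and the opening at its end, in the units of the state.
- ctrl.sense(): the state, without advancing time (a new reading comes with each control period).
- read_camera(name): name is "side" or "top" or "wrist"; returns a dict with "pixels" (480x640x3 uint8, blue, green, red), "camera_matrix" (3x3 intrinsics, pixels), "T" (4x4, takes a point from camera to world coordinates). Camera axes: x right, y up, looking along -z (the intrinsics and any distortion apply to the point x, -y, -z); pixel columns grow to the right and rows downward; lengths in m; the calibration is good to about 2 mm. The wrist camera is an equidistant fisheye: a pixel r from the principal point sees the ray r / f radians off the axis. A picture is of the moment at which its call begins. There is no depth.
- ctrl.close_job(): hands the job in, once; it reports no verdict.
Trained networks look in the newest picture that a camera, given by its name, has taken for a name from the list of things; names that differ only in an ending like _2 or _b are one class to them, and where a whole thing is asked for, a point or a joint stands for the part that bears it (a point fixed in the world has none). Each returns a list of dicts, best first, with "conf" (0 to 1); they miss things now and then, are a little off and sometimes report something else, mostly with a low value. They report only what shows in the picture. A call takes as long as a camera call. They do not tell look-alikes from the thing itself.
- cut_out(camera, query): "region" (480x640 bool, what is visible of it).
- landmark_of(camera, query): "location" ([x, y, z] in m, in world coordinates, good to about 4 mm: a listed point, or the origin of a listed thing).
The state is a dict: "clock": time; "joint_positions": joint angles; "joint_vel": joint speeds; "tau": joint torques, N m; "ee_pos": TCP position; "ee_rot": TCP orientation; "wrist_force": force on the tool from outside, world axes, zero at the start; "torque": the same for the moment, N m; "gripper_width": finger opening in m.
Only numpy, scipy, OpenCV 4.12 (cv2) and the standard library are available. Lean on these libraries where they do the work, as an engineer would, in place of code of your own. Each camera call takes 0.05 s, during which the arm holds its last target.

## Working session

There is one attempt and no reset: what is moved stays moved. The work goes in short steps, Python scripts to look and compute and a shell command to move; the robot and the scene stay as the last step left them, time stands still between calls to the robot, and variables do not carry over. Pictures are saved under pics/ and viewed, and the job is handed in when it is done.

```bash
mkdir -p pics
python3 - <<'E'
from plant import ctrl, read_camera
import cv2
s=ctrl.sense()
for k,v in s.items(): print(k,v)
for n in ["side","top","wrist"]:
    c=read_camera(n); cv2.imwrite(f"pics/{n}0.png",c["pixels"]); print(n,c["camera_matrix"],c["T"])
E
```

```text
clock 0.0
joint_positions [-1.27116612  0.41191709 -0.0127158   1.59706942  0.00558498  1.13428721
 -0.08219424]
joint_vel [ 1.87036839e-03  5.98784771e-05 -5.83792539e-04 -6.03568208e-04
 -4.95850038e-04  1.21678224e-04 -2.60823251e-04]
tau [-6.18557442e-04 -6.00618410e+01  6.82002828e-01 -2.99422109e+01
  1.39627585e-02  1.05739769e-02  3.87547948e-05]
ee_pos [0.22459566 0.58270804 0.23043195]
ee_rot [-1.55310164  0.28879972 -0.28848348]
wrist_force [0.41168262 0.11367313 0.17943475]
torque [-0.00252248 -0.00069191 -0.01920567]
gripper_width 0.08583535790818268
side [[614.54706697   0.         322.309909  ]
 [  0.         614.54706697 233.72305731]
 [  0.           0.           1.        ]] [[ 0.72400953  0.39325253 -0.56671214 -0.25733697]
 [-0.68961855  0.4309738  -0.58196893 -0.87621421]
 [ 0.01537733  0.81216626  0.58322338  0.88949343]
 [ 0.          0.          0.          1.        ]]
top [[442.32203584   0.         322.40943936]
 [  0.         442.32203584 244.99029518]
 [  0.           0.           1.        ]] [[ 0.00583491  0.98960931 -0.1436641   0.37819815]
 [-0.99969609  0.00233163 -0.02454152 -0.04900579]
 [-0.02395155  0.14376364  0.98932216  1.12830518]
 [ 0.          0.          0.          1.        ]]
wrist [[371.64829954   0.         318.38138815]
 [  0.         371.64829954 238.28202957]
 [  0.           0.           1.        ]] [[ 0.36043883 -0.89547805 -0.26115688  0.15830956]
 [ 0.93278226  0.34570802  0.10199616  0.6088395 ]
 [-0.00105129 -0.28036588  0.95989263  0.37312219]
 [ 0.          0.          0.          1.        ]]
```

View pics/side0.png

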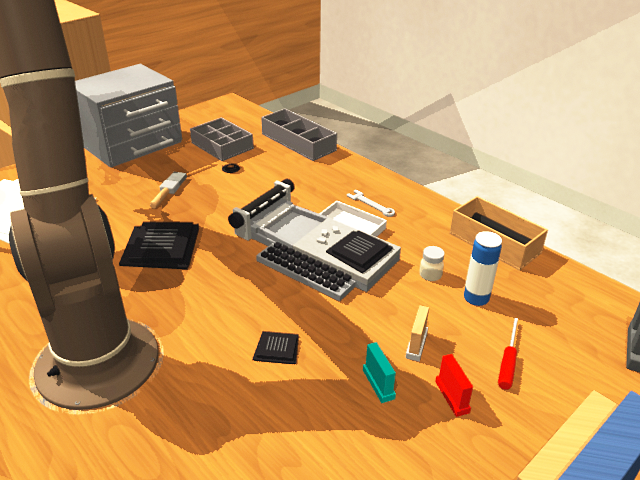

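View pics/top0.png

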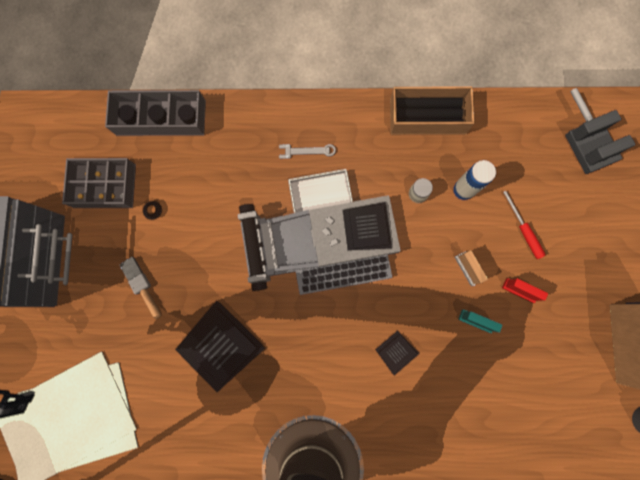

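View pics/wrist0.png

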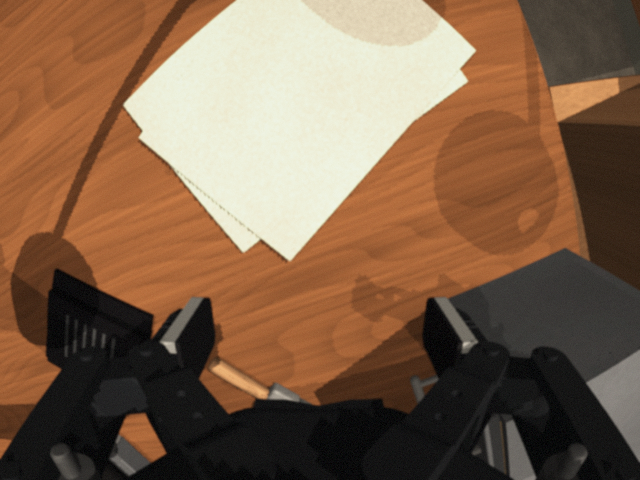

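The top view shows the machine at (330,240) with the cover on the deck at (368,226). The three chips are near (330,230), and the wooden scraper is at (472,265). Look-alikes are red (525,289), turquoise (480,321), and a large and a small cover on the bench.

```bash
cat > h.py <<'E'
import numpy as np, cv2
from scipy.spatial.transform import Rotation as R
from plant import ctrl, read_camera, cut_out, landmark_of
def proj(c,P):
    P=np.atleast_2d(P).astype(float); T=c["T"]; q=(P-T[:3,3])@T[:3,:3]; K=c["camera_matrix"]
    q=q*[1,-1,-1]; return np.c_[K[0,0]*q[:,0]/q[:,2]+K[0,2],K[1,1]*q[:,1]/q[:,2]+K[1,2]]
def ray(c,uv,z):
    K=c["camera_matrix"]; u=np.array([(uv[0]-K[0,2])/K[0,0],(uv[1]-K[1,2])/K[1,1],1])*[1,-1,-1]
    d=c["T"][:3,:3]@u; o=c["T"][:3,3]; return o+d*(z-o[2])/d[2]
E
python3 - <<'E'
from h import *
for cam in ["top","side"]:
    for q in ["deck","bay","lip","tray","cover","tongue","heel","scraper_mid","chip0_mid","jar","can"]:
        for r in landmark_of(cam,q): print(cam,q,np.round(r["location"],4),round(r["conf"],2))
for n in ["top","side"]:
    c=read_camera(n); p=c["pixels"]
    r=(230,150,130*2,90*2) if n=="top" else (220,170,260,200)
    x,y,w,h=(235,160,270,180) if n=="top" else (220,170,270,200)
    cv2.imwrite(f"pics/{n}1.png",cv2.resize(p[y:y+h,x:x+w],None,fx=2.9,fy=2.9,interpolation=cv2.INTER_CUBIC))
E
```

```text
top deck [ 0.5759 -0.1022  0.0383] 0.65
top bay [0.547  0.0565 0.0255] 0.97
top bay [0.7957 0.0202 0.0009] 0.67
top bay [ 0.5429 -0.0483  0.0442] 0.65
top lip [0.5376 0.1014 0.0312] 0.7
top tray [ 0.6734 -0.018   0.0067] 0.96
top tray [0.5602 0.0015 0.0007] 0.47
top cover [ 0.2759 -0.206  -0.0012] 0.92
top cover [ 0.5789 -0.1286  0.0386] 0.89
top cover [ 0.2815  0.2385 -0.0017] 0.72
top tongue [ 0.3036 -0.1762  0.0007] 0.85
top tongue [0.2265 0.2914 0.0063] 0.73
top tongue [ 0.5748 -0.0802  0.0393] 0.56
top heel [ 0.2419 -0.225   0.0015] 0.89
top heel [ 0.5881 -0.1835  0.0453] 0.82
top heel [0.3435 0.1863 0.0028] 0.65
top scraper_mid [ 0.4308 -0.5174  0.0315] 0.81
top scraper_mid [ 0.3572 -0.4072  0.038 ] 0.6
top scraper_mid [ 0.5995 -0.0379  0.046 ] 0.37
top chip0_mid [ 0.541  -0.0489  0.0454] 0.62
top chip0_mid [ 0.5614 -0.0026 -0.0008] 0.56
top jar [ 0.6762 -0.2706  0.0012] 0.68
top jar [0.5468 0.0506 0.0237] 0.67
top can [ 6.866e-01 -3.856e-01  2.000e-04] 0.94
side deck [ 0.5761 -0.1029  0.0363] 0.76
side bay [0.5515 0.0552 0.0218] 0.66
side lip [0.5408 0.0963 0.0323] 0.92
side tray [ 0.6752 -0.0143  0.0046] 0.92
side cover [ 0.5804 -0.1304  0.0409] 0.75
side cover [ 0.277  -0.2054 -0.0033] 0.73
side cover [ 0.2844  0.2356 -0.0031] 0.59
side tongue [ 0.5737 -0.0753  0.0454] 0.84
side tongue [ 0.3052 -0.1795  0.0038] 0.77
side tongue [0.2239 0.2907 0.005 ] 0.71
side tongue [ 0.5709 -0.0261  0.044 ] 0.47
side heel [ 0.2423 -0.2338  0.0027] 0.75
side heel [0.3413 0.184  0.0037] 0.69
side heel [ 0.5881 -0.1881  0.04  ] 0.66
side scraper_mid [ 0.4303 -0.5127  0.0328] 0.71
side scraper_mid [ 0.4821 -0.3915  0.0316] 0.6
side scraper_mid [ 0.3523 -0.4018  0.0356] 0.57
side scraper_mid [ 0.691  -0.3879 -0.0017] 0.35
side chip0_mid [ 0.5422 -0.0467  0.0418] 0.59
side jar [ 0.6755 -0.2721  0.    ] 0.83
side jar [ 0.5716 -0.0305  0.0481] 0.56
side can [ 0.6905 -0.3881 -0.0023] 0.73
```

View pics/top1.png

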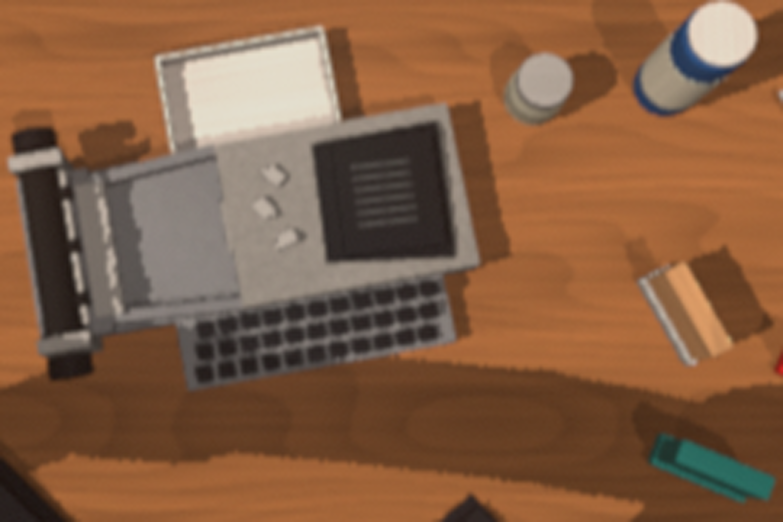

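View pics/side1.png

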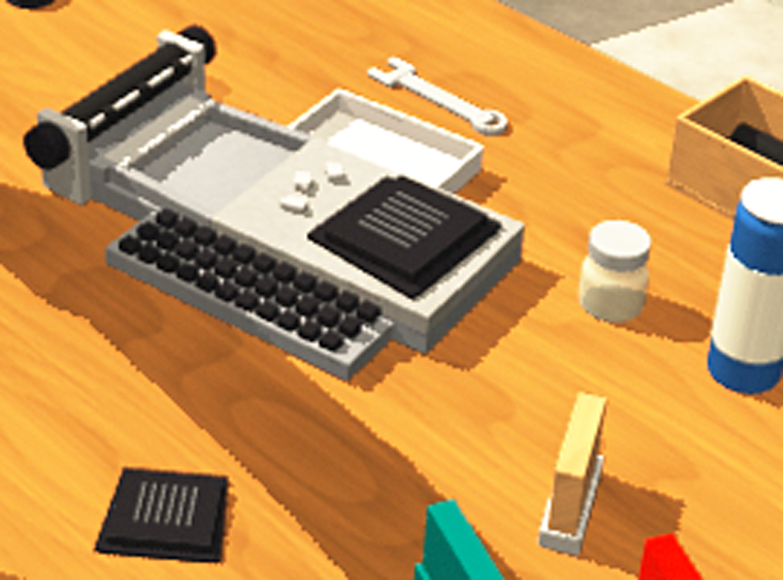

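```bash
cat >> h.py <<'E'
def mw(m,p):  # machine->world; m=(x,y,th), p mm
    p=np.atleast_2d(p)/1000.; c,s=np.cos(m[2]),np.sin(m[2])
    return np.c_[m[0]+c*p[:,0]-s*p[:,1], m[1]+s*p[:,0]+c*p[:,1], p[:,2]]
def wm(m,P):
    P=np.atleast_2d(P); c,s=np.cos(m[2]),np.sin(m[2]); d=P[:,:2]-np.array(m[:2])
    return np.c_[c*d[:,0]+s*d[:,1], -s*d[:,0]+c*d[:,1], P[:,2]]*1000
E
python3 - <<'E'
from h import *
from scipy.optimize import least_squares
mp=np.array([[-102,0,40],[56,0,24],[100,0,33],[-37.5,-116,6.]])
W=np.array([[.576,-.1025,.04],[.549,.056,.024],[.539,.099,.033],[.6743,-.016,.006]])
f=lambda m:((mw(m,mp)-W)[:,:2]).ravel()
m=least_squares(f,[.56,0,1.7]).x; print(m,f(m))
ct,cs=read_camera("top"),read_camera("side")
poly={'deck':[[-205,-72,40],[-205,72,40],[0,72,40],[0,-72,40]],'bay':[[0,-63,40],[0,63,40],[112,55,40],[112,-55,40]],'tray':[[-110,-160,28],[35,-160,28],[35,-72,28],[-110,-72,28]]}
for n,c,(x,y,w,h) in [("top",ct,(235,160,270,180)),("side",cs,(220,170,270,200))]:
    im=cv2.resize(c["pixels"][y:y+h,x:x+w],None,fx=2.9,fy=2.9,interpolation=cv2.INTER_CUBIC)
    for k,p in poly.items():
        q=(proj(c,mw(m,p))-[x,y]+.5)*2.9
        cv2.polylines(im,[q.astype(int)],True,(0,0,255),1)
    cv2.imwrite(f"pics/{n}2.png",im)
E
```

```text
[ 5.56749556e-01 -2.70663814e-05  1.74726705e+00] [-0.00134371  0.00205705 -0.00208159 -0.00089678  0.00019394 -0.00058013
  0.00323137 -0.00058015]
```

View pics/top2.png

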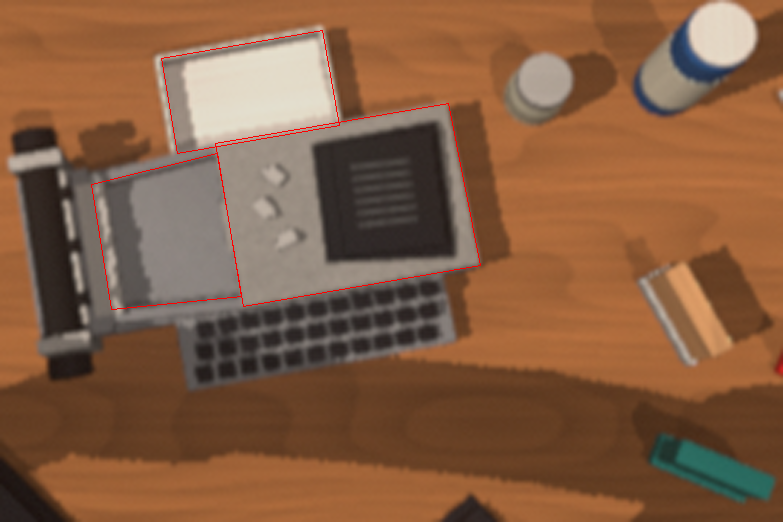

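View pics/side2.png

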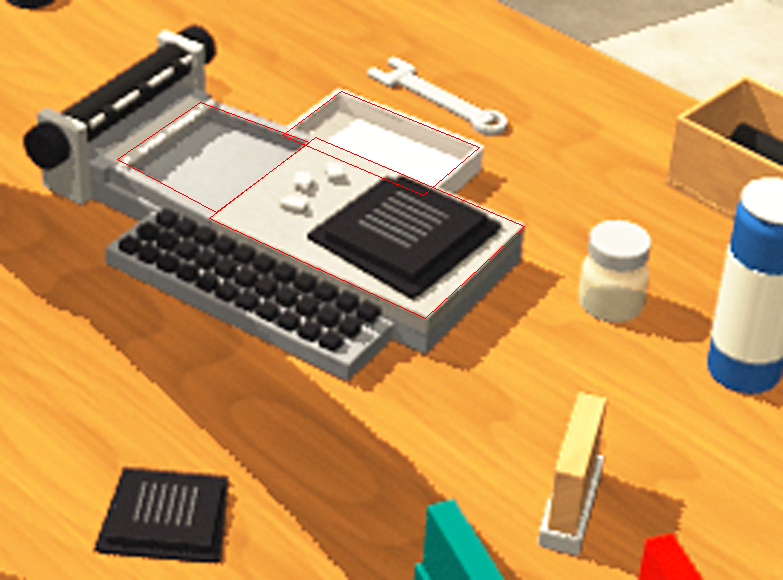

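```bash
cat >> h.py <<'E'
M=np.array([.55675,-.00003,1.74727])
def hullmask(c,pts):
    q=cv2.convexHull(proj(c,pts).astype(np.float32))
    im=np.zeros((480*4,640*4),np.uint8); cv2.fillPoly(im,[np.round((q+.5)*4).astype(np.int32)],255)
    return cv2.resize(im,(640,480),interpolation=cv2.INTER_AREA)/255.
def pts_cover(p,z): # p: x,y,th world
    o=[]
    for x,w in((-55,60),(55,52)):
        for h in(0,5):
            for s in(-1,1): o.append([x,s*w,z+h])
    for x in(-47,39):
        for s in(-1,1): o.append([x,s*50,z+16])
    return mw(p,o)
def pts_box(p,L,T,z0,z1): return mw(p,[[a*L/2,b*T/2,z] for a in(-1,1) for b in(-1,1) for z in(z0,z1)])
def fit(masks,gen,p0):
    from scipy.optimize import minimize
    def f(p):
        e=0
        for c,m in masks:
            g=np.zeros((480,640))
            for P in gen(p): g=np.maximum(g,hullmask(c,P))
            e+=np.abs(g-m).sum()/m.sum()
        return e
    S=np.array([.003,.003,.05]); best=None
    for k in range(2):
        r=minimize(f,p0,method="Nelder-Mead",options=dict(initial_simplex=np.vstack([p0]+[np.array(p0)+S*np.eye(3)[i] for i in range(3)]),xatol=1e-4,fatol=1e-4)); p0=r.x
    return r.x,r.fun
E
python3 - <<'E'
from h import *
ct,cs=read_camera("top"),read_camera("side")
def pick(cam,q,uv):
    for r in cut_out(cam,q):
        if r["region"][uv[1],uv[0]]: print(cam,q,r["conf"],r["region"].sum()); return r["region"].astype(float)
mk=[(ct,pick("top","cover",(368,226))),(cs,pick("side","cover",(358,249)))]
mk=[x for x in mk if x[1] is not None]
for s in mk:
  p,e=fit([s],lambda p:[pts_cover(p,40)],[.58,-.129,M[2]]); print("cover1",p,e)
p,e=fit(mk,lambda p:[pts_cover(p,40)],[.58,-.129,M[2]]); print("cover",p,e,wm(M,[[p[0],p[1],.04]]),p[2]-M[2])
mk=[(ct,pick("top","scraper_mid",(476,262))),(cs,pick("side","scraper_mid",(418,333)))]
mk=[x for x in mk if x[1] is not None]
g=lambda p:[pts_box(p,84,28,0,16),pts_box(p,80,20,16,70)]
for th in(.5,-.5,2.5-3.14,0):
  p,e=fit(mk,g,[.4821,-.3915,th]); print("scr",th,p,e)
for cam in["top","side"]:
  for i in range(1):
    for r in landmark_of(cam,f"chip{i}_mid"): print(cam,r["conf"],wm(M,[r["location"]]))
    for r in cut_out(cam,"chip0_mid"):
      ys,xs=np.nonzero(r["region"]); c=ct if cam=="top" else cs; print("cut",r["conf"],len(xs),xs.mean(),ys.mean(),wm(M,[ray(c,(xs.mean(),ys.mean()),.045)]))
E
```

```text
top cover 0.74 2034
side cover 0.85 1604
cover1 [ 0.58322347 -0.1307906   1.68344198] 0.03240981741762585
cover1 [ 0.58228252 -0.13251931  1.70414569] 0.04343552882499632
cover [ 0.5829964  -0.13153277  1.68402753] 0.08577993243509308 [[-134.068179     -2.75225913   40.        ]] -0.06324246860863769
top scraper_mid 0.84 610
side scraper_mid 0.71 790
scr 0.5 [ 0.48421264 -0.38825705  0.48121465] 0.15230854989848192
scr -0.5 [ 0.48448497 -0.38805006  0.48638237] 0.15632061000370268
scr -0.6400000000000001 [ 0.48440825 -0.38817256  0.49332324] 0.1583087370661068
scr 0 [ 0.48444663 -0.38810279  0.48556767] 0.15699416932159874
top 0.53 [[-42.44208992  24.98920574  45.5       ]]
cut 0.69 11579 313.196821832628 237.90361861991536 [[ 1.48236856  3.30721247 45.        ]]
cut 0.38 7 333.57142857142856 241.28571428571428 [[-46.84427545  20.4436056   45.        ]]
side 0.55 [[-44.93014753  20.15086208  44.4       ]]
cut 0.63 124 230.28225806451613 167.82258064516128 [[351.53141288 -97.06567623  45.        ]]
```

```bash
cat >> h.py <<'E'
def st():
    s=ctrl.sense(); A=R.from_rotvec(s["ee_rot"]).as_matrix()
    print("t %.2f"%s["clock"],"pos",np.round(s["ee_pos"],4),"mach",np.round(wm(M,[s["ee_pos"]])[0],1),"zang %.3f"%np.arctan2(A[1,2],A[0,2]),"ydir",np.round(A[:,1],3),"F",np.round(s["wrist_force"],1),"w %.4f"%s["gripper_width"],"q",np.round(s["joint_positions"],2))
    return s,A
def to(p,zang):  # needed shift (cm, tool axes after turning) and turn about tool y
    s,A=st(); cur=np.arctan2(A[1,2],A[0,2]); d=(zang-cur+np.pi)%(2*np.pi)-np.pi
    z=np.array([np.cos(zang),np.sin(zang),0]); y=np.array([0,0,-1.]); x=np.cross(y,z); B=np.c_[x,y,z]
    dp=(np.array(p)-s["ee_pos"])*100
    print("turn about tool y needed",-d,"shift now-axes",np.round(A.T@dp,2),"shift target-axes",np.round(B.T@dp,2))
    print("residual rotvec in tool",np.round((R.from_matrix(A).inv()*R.from_matrix(B)).as_rotvec(),3))
E
python3 - <<'E'
from h import *
ct=read_camera("top")
for uv in [(275,175),(265,208),(288,238)]: print(wm(M,[ray(ct,(uv[0]/2.9+235-.5,uv[1]/2.9+160-.5),.046)])[0].round(1))
s,A=st(); print(A.round(3))
to([.4843,-.3882,.15],.485+np.pi/2)
to([.4843,-.3882,.15],.485-np.pi/2)
# per-step shift world for direction
E
```

```text
[-45.8 -34.5  46. ]
[-32.4  -7.6  46. ]
[-47.3  21.4  46. ]
t 2.00 pos [0.2247 0.5832 0.2313] mach [632.5 224.5 231.3] zang 1.203 ydir [ 0. -0. -1.] F [0.1 0.9 0.7] w 0.0853 q [-1.27  0.41 -0.01  1.6   0.01  1.13 -0.08]
[[ 0.933  0.     0.36 ]
 [-0.36  -0.     0.933]
 [ 0.    -1.    -0.   ]]
t 2.00 pos [0.2247 0.5832 0.2313] mach [632.5 224.5 231.3] zang 1.203 ydir [ 0. -0. -1.] F [0.1 0.9 0.7] w 0.0853 q [-1.27  0.41 -0.01  1.6   0.01  1.13 -0.08]
turn about tool y needed -0.8527560924089408 shift now-axes [ 59.15   8.13 -81.31] shift target-axes [-22.32   8.13 -98.04]
residual rotvec in tool [ 0.    -0.853  0.   ]
t 2.00 pos [0.2247 0.5832 0.2313] mach [632.5 224.5 231.3] zang 1.203 ydir [ 0. -0. -1.] F [0.1 0.9 0.7] w 0.0853 q [-1.27  0.41 -0.01  1.6   0.01  1.13 -0.08]
turn about tool y needed 2.2888365611808523 shift now-axes [ 59.15   8.13 -81.31] shift target-axes [22.32  8.13 98.04]
residual rotvec in tool [-0.     2.289  0.   ]
```

```bash
cat >> h.py <<'E'
def plan(wps,claw=-1,step=.055,rot=.17):
    s,A=st(); p=s["ee_pos"].copy(); a=np.arctan2(A[1,2],A[0,2])
    rows=[]
    for P,za in wps:
        P=np.array(P,float); d=(za-a+np.pi)%(2*np.pi)-np.pi
        n=max(1,int(np.ceil(max(np.linalg.norm(P-p)/step,abs(d)/rot))))
        for i in range(n):
            z=np.array([np.cos(a),np.sin(a),0]); x=np.cross([0,0,-1.],z)
            B=np.c_[x,[0,0,-1.],z]; dp=B.T@((P-p)/(n-i))*100; dp=np.round(dp,2)
            dr=round(-((za-a+np.pi)%(2*np.pi)-np.pi)/(n-i),3)
            p=p+B@dp/100; a-=dr
            rows.append([*dp,0,dr,0,claw])
    for i,r in enumerate(rows):
        print("["+",".join("%g"%v for v in r)+"]",end=",\n" if i%5==4 else ",")
    print()
E
python3 - <<'E'
from h import *
plan([([.45,.30,.23],.5),([.50,-.1,.23],-.4),([.4843,-.3882,.15],-1.086)])
E
```

```text
t 2.00 pos [0.2247 0.5832 0.2313] mach [632.5 224.5 231.3] zang 1.203 ydir [ 0. -0. -1.] F [0.1 0.9 0.7] w 0.0853 q [-1.27  0.41 -0.01  1.6   0.01  1.13 -0.08]
[4.46,0.02,-2.62,0,0.1,0,-1],[4.7,0.02,-2.16,0,0.101,0,-1],[4.89,0.02,-1.68,0,0.1,0,-1],[5.03,0.02,-1.18,0,0.101,0,-1],[5.13,0.02,-0.66,0,0.1,0,-1],
[5.16,0.01,-0.15,0,0.101,0,-1],[5.16,0.02,0.37,0,0.1,0,-1],[4.69,-0,-1.85,0,0.113,0,-1],[4.87,-0,-1.31,0,0.112,0,-1],[4.98,-0,-0.76,0,0.113,0,-1],
[5.03,-0,-0.19,0,0.112,0,-1],[5.02,-0,0.38,0,0.113,0,-1],[4.95,-0,0.94,0,0.112,0,-1],[4.82,-0,1.48,0,0.113,0,-1],[4.61,-0,2.02,0,0.112,0,-1],
[4.53,1.33,1.63,0,0.114,0,-1],[4.31,1.33,2.13,0,0.114,0,-1],[4.04,1.33,2.61,0,0.115,0,-1],[3.71,1.34,3.06,0,0.114,0,-1],[3.35,1.33,3.46,0,0.115,0,-1],
[2.92,1.34,3.82,0,0.114,0,-1],
```

```bash
python3 -m jog '[[[4.46,0,-2.62,0,0.1,0,-1],[4.7,0,-2.16,0,0.1,0,-1],[4.89,0,-1.68,0,0.1,0,-1],[5.03,0,-1.18,0,0.1,0,-1],[5.13,0,-0.66,0,0.1,0,-1]]]'
python3 -m jog '[[[5.16,0,-0.15,0,0.1,0,-1],[5.16,0,0.37,0,0.1,0,-1],[4.69,0,-1.85,0,0.11,0,-1],[4.87,0,-1.31,0,0.11,0,-1],[4.98,0,-0.76,0,0.11,0,-1]]]'
python3 -m jog '[[[5.03,0,-0.19,0,0.11,0,-1],[5.02,0,0.38,0,0.11,0,-1],[4.95,0,0.94,0,0.11,0,-1],[4.82,0,1.48,0,0.11,0,-1],[4.6,0,2.0,0,0.11,0,-1]]]'
python3 - <<'E'
from h import *
plan([([.4843,-.3882,.15],-1.086)])
E
```

```text
clock: 2.62
ee_pos: [0.3868, 0.3797, 0.2316]
ee_rot: [-1.461, 0.68, -0.68]
wrist_force: [0.0, 0.1, -0.5]
gripper_width: 0.0855
clock: 3.25
ee_pos: [0.4701, 0.1487, 0.2315]
ee_rot: [-1.284, 1.083, -1.084]
wrist_force: [0.6, -0.3, -0.6]
gripper_width: 0.0853
clock: 3.88
ee_pos: [0.5052, -0.1004, 0.2316]
ee_rot: [-1.004, 1.483, -1.483]
wrist_force: [0.9, 0.1, 0.8]
gripper_width: 0.0857
t 3.88 pos [ 0.5052 -0.1004  0.2316] mach [-89.7  68.4 231.6] zang -0.380 ydir [ 0.001  0.    -1.   ] F [0.9 0.1 0.8] w 0.0857 q [-0.41  0.24  0.62  1.89 -0.16  1.06 -0.11]
[4.58,1.36,1.46,0,0.118,0,-1],[4.38,1.36,1.99,0,0.118,0,-1],[4.12,1.36,2.49,0,0.117,0,-1],[3.8,1.36,2.95,0,0.118,0,-1],[3.42,1.36,3.38,0,0.117,0,-1],
[3.01,1.36,3.75,0,0.118,0,-1],
```

```bash
python3 -m jog '[[[4.58,1.36,1.46,0,0.118,0,-1],[4.38,1.36,1.99,0,0.118,0,-1],[4.12,1.36,2.49,0,0.118,0,-1],[3.8,1.36,2.95,0,0.118,0,-1],[3.42,0.5,3.38,0,0.118,0,-1]]]'
python3 -m jog '[[[3.0,0,3.75,0,0.118,0,-1],[0,0,0,0,0,0,-1],[0,0,0,0,0,0,-1],[0,0,0,0,0,0,-1],[0,0,0,0,0,0,-1]]]'
python3 - <<'E'
from h import *
st()
c=read_camera("wrist"); cv2.imwrite("pics/w1.png",c["pixels"]); print(c["T"][:3,3])
c=read_camera("side"); cv2.imwrite("pics/s1.png",c["pixels"][200:420,300:560].repeat(3,0).repeat(3,1))
for cam in("wrist","side","top"):
  for r in landmark_of(cam,"scraper_mid"): print(cam,r)
E
```

```text
clock: 4.5
ee_pos: [0.4881, -0.3399, 0.1711]
ee_rot: [-0.582, 1.88, -1.878]
wrist_force: [0.8, 0.4, 0.6]
gripper_width: 0.0855
clock: 5.12
ee_pos: [0.4856, -0.3855, 0.172]
ee_rot: [-0.484, 1.949, -1.948]
wrist_force: [-0.5, 0.2, 0.1]
gripper_width: 0.0856
t 5.12 pos [ 0.4856 -0.3855  0.172 ] mach [-367.   137.7  172. ] zang -1.083 ydir [ 0.001  0.001 -1.   ] F [-0.5  0.2  0.1] w 0.0856 q [ 0.06  0.55  0.78  1.71 -0.44  1.06 -0.1 ]
[ 0.54809738 -0.35195813  0.31467814]
wrist {'location': [0.4281, -0.5185, 0.041], 'conf': 0.85}
wrist {'location': [0.4817, -0.3906, 0.0338], 'conf': 0.74}
wrist {'location': [0.35, -0.4059, 0.0361], 'conf': 0.6}
side {'location': [0.4283, -0.5134, 0.0339], 'conf': 0.64}
side {'location': [0.35, -0.3998, 0.038], 'conf': 0.6}
top {'location': [0.3564, -0.4074, 0.036], 'conf': 0.7}
top {'location': [0.4295, -0.516, 0.0322], 'conf': 0.61}
```

View pics/w1.png

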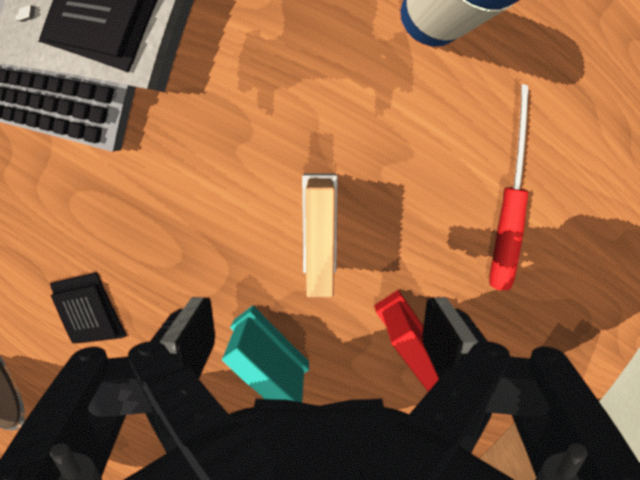

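View pics/s1.png

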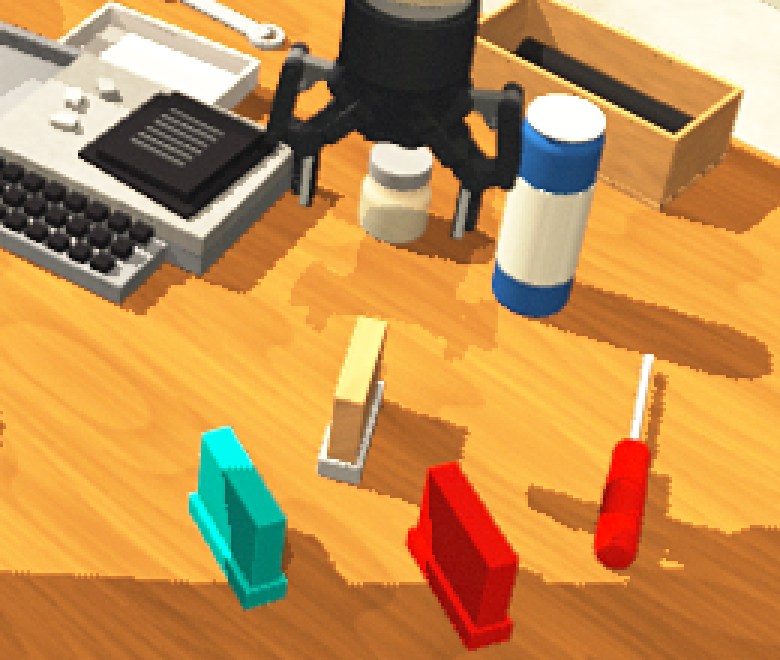

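The wrist view shows the wooden scraper centred at column 320, rows 175–295, and parallel to the jaws. Nothing is in the way of the fingers, so I descend.

```bash
python3 -m jog '[[[0.2,5,0.1,0,0,0,-1],[0,5,0,0,0,0,-1],[0,3,0,0,0,0,-1],[0,1.2,0,0,0,0,-1],[0,0,0,0,0,0,1]]]'
python3 -m jog '[[[0,0,0,0,0,0,1],[0,0,0,0,0,0,1],[0,0,0,0,0,0,1],[0,0,0,0,0,0,1],[0,0,0,0,0,0,1]]]'
python3 - <<'E'
from h import *
st()
c=read_camera("side"); cv2.imwrite("pics/s2.png",c["pixels"][200:420,300:560].repeat(3,0).repeat(3,1))
E
```

```text
clock: 6.0
ee_pos: [0.4835, -0.3887, 0.0298]
ee_rot: [-0.484, 1.951, -1.95]
wrist_force: [0.5, -0.1, 0.5]
gripper_width: 0.0699
clock: 6.62
ee_pos: [0.4841, -0.3887, 0.0308]
ee_rot: [-0.482, 1.949, -1.95]
wrist_force: [-0.0, 1.7, 6.9]
gripper_width: 0.0192
t 6.62 pos [ 0.4841 -0.3887  0.0308] mach [-369.9  139.7   30.8] zang -1.085 ydir [ 0.001 -0.    -1.   ] F [-0.   1.7  6.9] w 0.0192 q [ 0.15  0.72  0.65  1.81 -0.58  0.81  0.01]
```

View pics/s2.png

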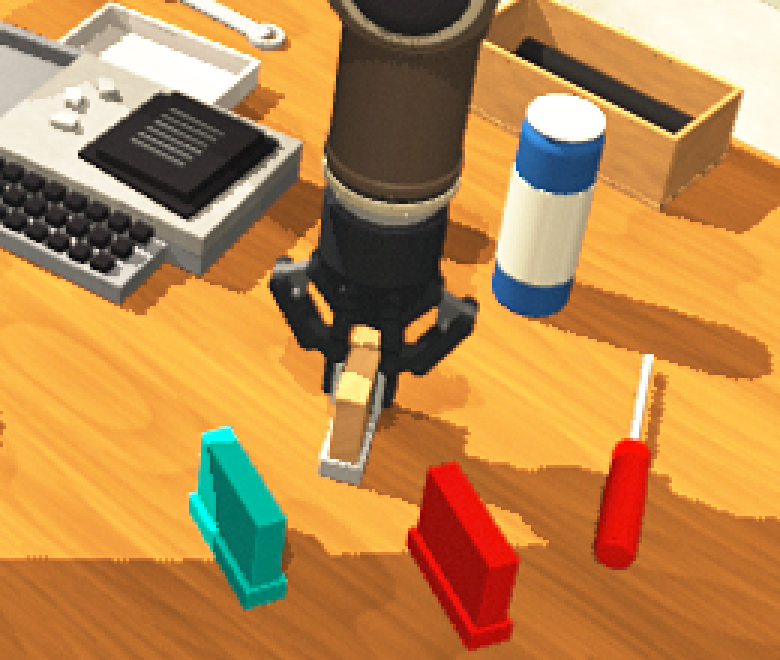

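The scraper is gripped (opening 19.2 mm) and nothing else was disturbed. Next is the sweep start.

Run:
```python
from h import *
P=mw(M,[[-28,72,150]])[0]; print(P)
plan([([.484,-.389,.11],-1.085),([.484,-.30,.15],-.9),(P,.1765)],claw=1)
```

```text
[ 0.49078389 -0.04023539  0.15      ]
t 6.67 pos [ 0.4841 -0.3887  0.0308] mach [-369.8  139.8   30.8] zang -1.085 ydir [ 0.001 -0.    -1.   ] F [-0.9  2.5  6.4] w 0.0189 q [ 0.15  0.72  0.65  1.81 -0.58  0.81  0.01]
[0.01,-3.96,0.01,0,0,0,1],[0.01,-3.96,0.02,0,0,0,1],[-2.08,-2,-3.94,0,-0.092,0,1],[-2.43,-2,-3.72,0,-0.093,0,1],[-2.38,-0,-2.85,0,-0.154,0,1],
[-2.79,-0,-2.45,0,-0.154,0,1],[-3.13,-0,-1.99,0,-0.154,0,1],[-3.4,-0,-1.48,0,-0.154,0,1],[-3.59,-0,-0.95,0,-0.153,0,1],[-3.7,-0,-0.39,0,-0.154,0,1],
[-3.71,-0,0.19,0,-0.153,0,1],
```

```bash
python3 -m jog '[[[0,-4,0,0,0,0,1],[0,-4,0,0,0,0,1],[-2.08,-2,-3.94,0,-0.092,0,1],[-2.43,-2,-3.72,0,-0.093,0,1],[-2.38,0,-2.85,0,-0.154,0,1]]]'
python3 -m jog '[[[-2.79,0,-2.45,0,-0.154,0,1],[-3.13,0,-1.99,0,-0.154,0,1],[-3.4,0,-1.48,0,-0.154,0,1],[-3.59,0,-0.95,0,-0.153,0,1],[-3.7,0,-0.39,0,-0.154,0,1]]]'
python3 -m jog '[[[-3.71,0,0.19,0,-0.153,0,1],[0,0,0,0,0,0,1],[0,0,0,0,0,0,1],[0,0,0,0,0,0,1],[0,0,0,0,0,0,1]]]'
python3 - <<'E'
from h import *
plan([(mw(M,[[-28,72,73]])[0],.1765)],claw=1)
c=read_camera("wrist"); cv2.imwrite("pics/w3.png",c["pixels"])
c=read_camera("side"); cv2.imwrite("pics/s3.png",c["pixels"][130:350,200:460].repeat(3,0).repeat(3,1))
E
```

```text
clock: 7.3
ee_pos: [0.485, -0.261, 0.1511]
ee_rot: [-0.76, 1.729, -1.731]
wrist_force: [0.2, 0.5, -2.4]
gripper_width: 0.0195
clock: 7.92
ee_pos: [0.489, -0.0757, 0.1498]
ee_rot: [-1.222, 1.189, -1.188]
wrist_force: [0.8, 0.2, -2.1]
gripper_width: 0.0195
clock: 8.55
ee_pos: [0.4903, -0.0406, 0.1499]
ee_rot: [-1.287, 1.08, -1.08]
wrist_force: [-0.3, 0.7, -2.0]
gripper_width: 0.0196
t 8.55 pos [ 0.4903 -0.0406  0.1499] mach [-28.3  72.5 149.9] zang 0.174 ydir [-0. -0. -1.] F [-0.3  0.7 -2. ] w 0.0196 q [-0.4   0.29  0.46  2.03 -0.17  0.86  0.33]
[-0.02,3.84,0.03,0,-0.001,0,1],[-0.01,3.85,0.02,0,-0.001,0,1],
```

View pics/w3.png

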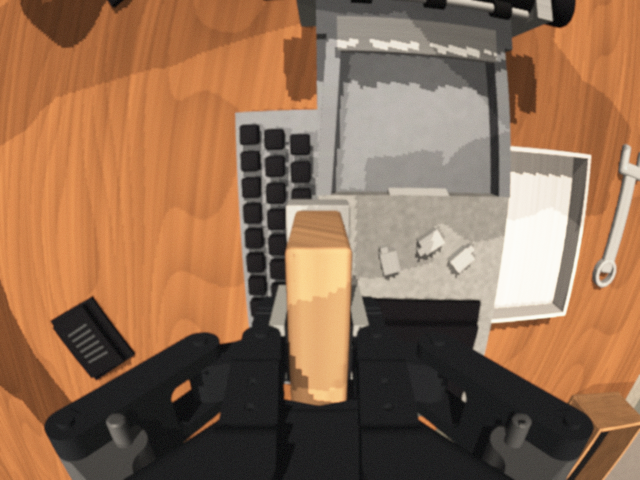

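View pics/s3.png

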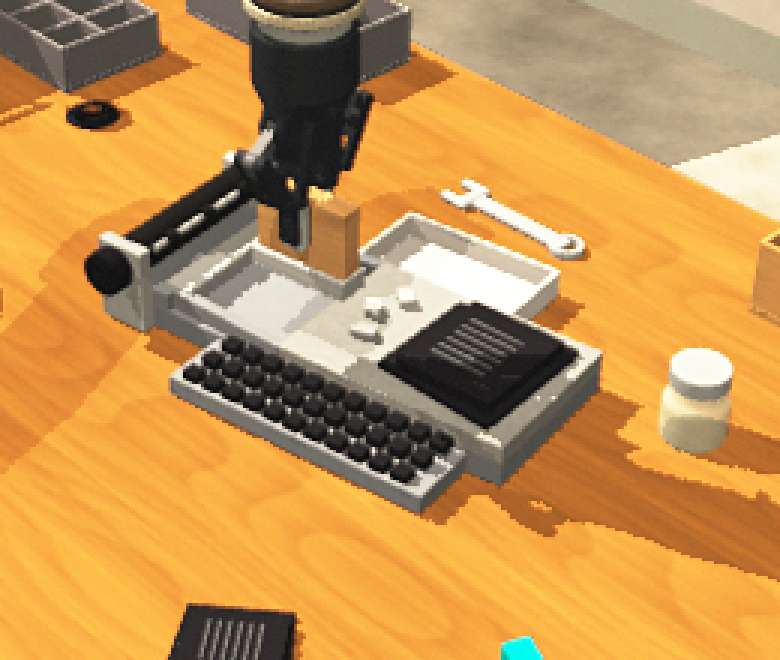

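The wrist view shows all three chips at (390,262), (431,243) and (462,260), to the right of the scraper and ahead of the cover. Descending beside them.

```bash
python3 -m jog '[[[0,4,0,0,0,0,1],[0,3,0,0,0,0,1],[0,0.7,0,0,0,0,1],[0,0,0,0,0,0,1],[0,0,0,0,0,0,1]]]'
python3 - <<'E'
from h import *
st()
c=read_camera("side"); cv2.imwrite("pics/s4.png",c["pixels"][180:300,250:410].repeat(5,0).repeat(5,1))
E
```

```text
clock: 9.28
ee_pos: [0.4913, -0.0399, 0.074]
ee_rot: [-1.286, 1.077, -1.08]
wrist_force: [-0.0, -0.6, -2.3]
gripper_width: 0.0196
t 9.28 pos [ 0.4913 -0.0399  0.074 ] mach [-27.7  71.4  74. ] zang 0.176 ydir [ 0.002  0.    -1.   ] F [-0.  -0.6 -2.3] w 0.0196 q [-0.35  0.42  0.41  2.09 -0.26  0.68  0.41]
```

View pics/s4.png

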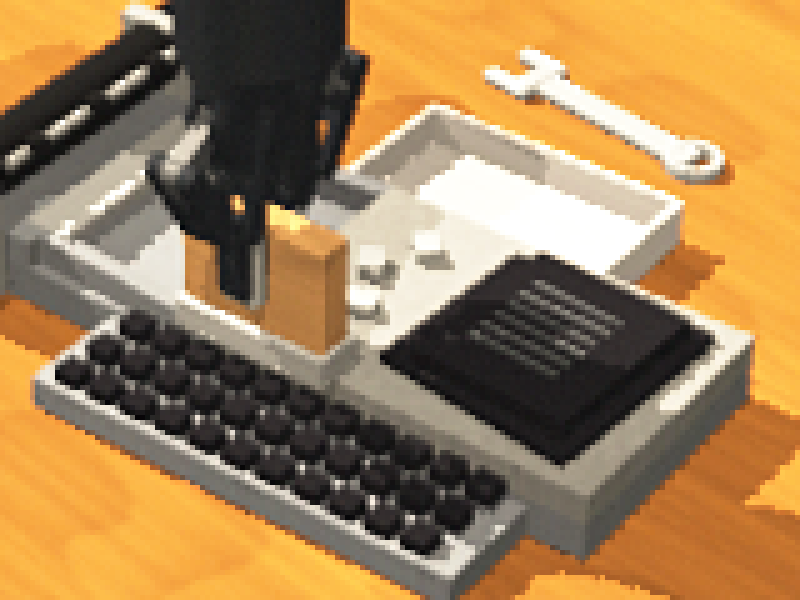

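```bash
python3 -m jog '[[[0,0.1,2,0,0,0,1],[0,0,2,0,0,0,1],[0,0,2,0,0,0,1],[0,0,1.5,0,0,0,1],[0,0,1.5,0,0,0,1]]]'
python3 - <<'E'
from h import *
st()
c=read_camera("side"); cv2.imwrite("pics/s5.png",c["pixels"][180:300,250:410].repeat(5,0).repeat(5,1))
E
```

```text
clock: 9.95
ee_pos: [0.5797, -0.0238, 0.0723]
ee_rot: [-1.287, 1.078, -1.079]
wrist_force: [0.0, -0.4, -2.2]
gripper_width: 0.0196
t 9.95 pos [ 0.5797 -0.0238  0.0723] mach [-27.5 -18.4  72.3] zang 0.176 ydir [ 0.  0. -1.] F [ 0.  -0.4 -2.2] w 0.0196 q [-0.34  0.54  0.4   1.88 -0.29  0.78  0.39]
```

View pics/s5.png

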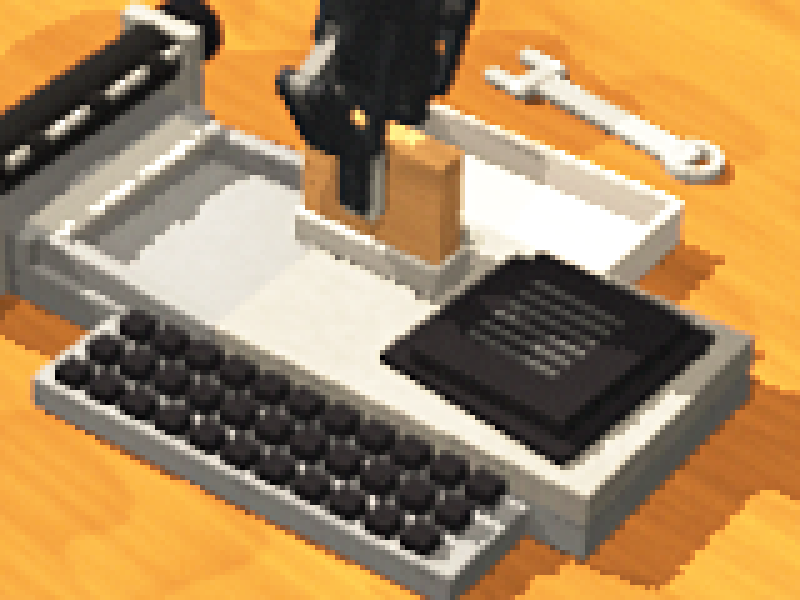

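Sweep is going well, with no chips behind the block. I carry on past the edge.

```bash
python3 -m jog '[[[0,0,1.5,0,0,0,1],[0,0,1.5,0,0,0,1],[0,0,1.5,0,0,0,1],[0,0,1.5,0,0,0,1],[0,0,0,0,0,0,1]]]'
python3 -m jog '[[[0,0,0.7,0,0,0,1],[0,0,0,0,0,0,1],[0,0,0,0,0,0,1],[0,-4,0,0,0,0,1],[0,-4,0,0,0,0,1]]]'
python3 - <<'E'
from h import *
st()
c=read_camera("side"); cv2.imwrite("pics/s6.png",c["pixels"][180:300,250:410].repeat(5,0).repeat(5,1))
c=read_camera("wrist"); cv2.imwrite("pics/w6.png",c["pixels"])
E
```

```text
clock: 10.62
ee_pos: [0.639, -0.0132, 0.0717]
ee_rot: [-1.287, 1.078, -1.078]
wrist_force: [-0.5, 0.1, -2.0]
gripper_width: 0.0192
clock: 11.25
ee_pos: [0.6443, -0.0124, 0.1524]
ee_rot: [-1.288, 1.08, -1.078]
wrist_force: [0.2, -0.2, -2.4]
gripper_width: 0.0195
t 11.25 pos [ 0.6443 -0.0124  0.1524] mach [-27.6 -84.  152.4] zang 0.176 ydir [-0.001 -0.    -1.   ] F [ 0.2 -0.2 -2.4] w 0.0195 q [-0.35  0.54  0.43  1.65 -0.26  1.01  0.34]
```

View pics/s6.png

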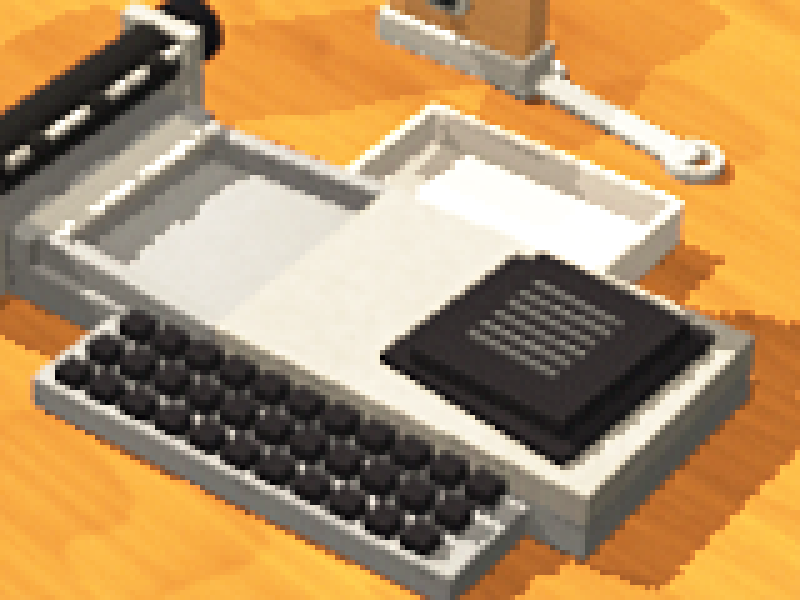

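View pics/w6.png

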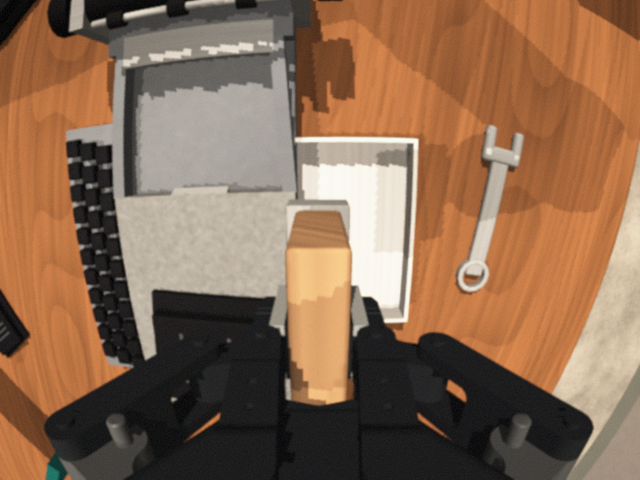

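The deck is clear. I return the scraper to its old spot on the bench, which frees the fingers for the cover.

Run:
```python
from h import *
plan([([.55,-.20,.17],-.5),([.484,-.3885,.15],-1.085),([.484,-.3885,.032],-1.085)],claw=1)
c=read_camera("top"); print(0)
```

```text
t 11.35 pos [ 0.6475 -0.0128  0.1568] mach [-28.5 -87.1 156.8] zang 0.175 ydir [ 0.008  0.    -1.   ] F [-0.3  0.  -2.2] w 0.0190 q [-0.36  0.54  0.43  1.65 -0.26  1.01  0.34]
[4.18,-0.33,-3.22,0,0.169,0,1],[4.66,-0.33,-2.47,0,0.169,0,1],[5.01,-0.33,-1.65,0,0.169,0,1],[5.22,-0.33,-0.77,0,0.168,0,1],[4.93,0.5,0.81,0,0.146,0,1],
[4.76,0.5,1.52,0,0.146,0,1],[4.48,0.5,2.19,0,0.147,0,1],[4.12,0.5,2.82,0,0.146,0,1],[0,3.93,0,0,0,0,1],[0,3.94,0,0,0,0,1],
[0,3.93,0,0,0,0,1],
0
```

```bash
python3 -m jog '[[[4.18,-0.33,-3.22,0,0.169,0,1],[4.66,-0.33,-2.47,0,0.169,0,1],[5.01,-0.33,-1.65,0,0.169,0,1],[5.22,-0.33,-0.77,0,0.168,0,1],[4.93,0.5,0.81,0,0.146,0,1]]]'
python3 -m jog '[[[4.76,0.5,1.52,0,0.146,0,1],[4.48,0.5,2.19,0,0.147,0,1],[4.12,0.5,2.82,0,0.146,0,1],[0,2,0,0,0,0,1],[0,0,0,0,0,0,1]]]'
python3 - <<'E'
from h import *
st()
to([.484,-.3885,.032],-1.085)
c=read_camera("top"); cv2.imwrite("pics/t7.png",c["pixels"][140:260,220:420].repeat(4,0).repeat(4,1))
E
```

```text
clock: 12.02
ee_pos: [0.5295, -0.2477, 0.1595]
ee_rot: [-0.828, 1.671, -1.669]
wrist_force: [1.1, -0.7, -2.7]
gripper_width: 0.0192
clock: 12.65
ee_pos: [0.4804, -0.3863, 0.1224]
ee_rot: [-0.488, 1.955, -1.946]
wrist_force: [-0.2, 0.6, -2.8]
gripper_width: 0.0194
t 12.65 pos [ 0.4804 -0.3863  0.1224] mach [-366.9  143.   122.4] zang -1.084 ydir [-0.004  0.003 -1.   ] F [-0.2  0.6 -2.8] w 0.0194 q [ 0.08  0.61  0.75  1.76 -0.49  0.98 -0.05]
t 12.65 pos [ 0.4804 -0.3863  0.1224] mach [-366.9  143.   122.4] zang -1.084 ydir [-0.004  0.003 -1.   ] F [-0.2  0.6 -2.8] w 0.0194 q [ 0.08  0.61  0.75  1.76 -0.49  0.98 -0.05]
turn about tool y needed 0.0012645117099299163 shift now-axes [-0.24  9.03  0.41] shift target-axes [-0.22  9.04  0.36]
residual rotvec in tool [0.005 0.001 0.002]
```

View pics/t7.png

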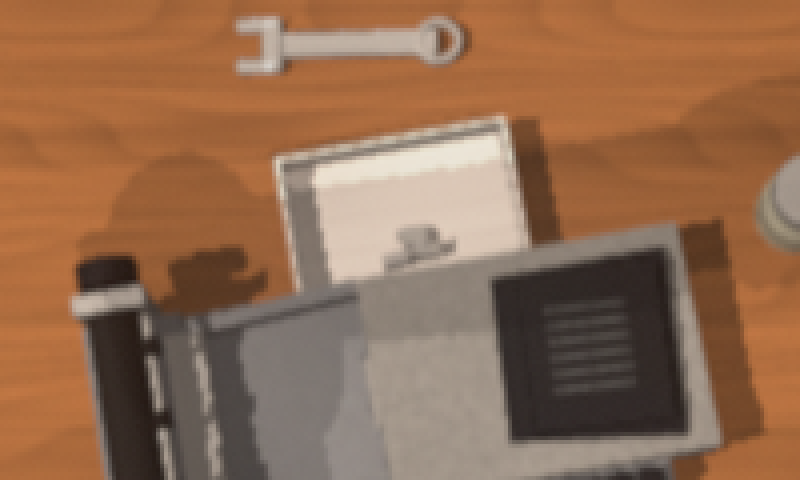

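The chips lie in the tray near its deck-side wall, at (420,243) in the crop. Setting the scraper down.

```bash
python3 -m jog '[[[-0.2,4,0.4,0,0,0,1],[0,3,0,0,0,0,1],[0,1,0,0,0,0,1],[0,0.8,0,0,0,0,1],[0,0,0,0,0,0,1]]]'
python3 -c "
from h import *
st()"
```

```text
clock: 13.32
ee_pos: [0.4858, -0.3905, 0.0376]
ee_rot: [-0.484, 1.948, -1.949]
wrist_force: [-0.8, -0.5, -2.4]
gripper_width: 0.019
t 13.32 pos [ 0.4858 -0.3905  0.0376] mach [-371.9  138.4   37.6] zang -1.083 ydir [ 0.001 -0.    -1.   ] F [-0.8 -0.5 -2.4] w 0.0190 q [ 0.14  0.72  0.67  1.8  -0.59  0.83  0.02]
```

```bash
python3 -m jog '[[[0,0.4,0,0,0,0,1],[0,0.2,0,0,0,0,1],[0,0,0,0,0,0,1],[0,0,0,0,0,0,1],[0,0,0,0,0,0,1]]]'
python3 -c "
from h import *
st()"
```

```text
clock: 13.95
ee_pos: [0.4854, -0.3906, 0.0312]
ee_rot: [-0.484, 1.949, -1.949]
wrist_force: [0.5, -0.2, -2.4]
gripper_width: 0.0192
t 13.95 pos [ 0.4854 -0.3906  0.0312] mach [-372.   138.8   31.2] zang -1.084 ydir [ 0. -0. -1.] F [ 0.5 -0.2 -2.4] w 0.0192 q [ 0.15  0.73  0.66  1.8  -0.6   0.82  0.02]
```

```bash
python3 -m jog '[[[0,0.1,0,0,0,0,1],[0,0.1,0,0,0,0,1],[0,0,0,0,0,0,1],[0,0,0,0,0,0,1],[0,0,0,0,0,0,1]]]'
```

```text
clock: 14.58
ee_pos: [0.4854, -0.3907, 0.0308]
ee_rot: [-0.482, 1.949, -1.949]
wrist_force: [-4.4, 4.4, 14.3]
gripper_width: 0.0192
```

```bash
python3 -m jog '[[[0,0,0,0,0,0,-1],[0,0,0,0,0,0,-1],[0,0,0,0,0,0,-1],[0,0,0,0,0,0,-1],[0,-1,0,0,0,0,-1]]]'
python3 -m jog '[[[0,-3,0,0,0,0,-1],[0,-5,0,0,0,0,-1],[0,-4,0,0,0,0,-1],[0,0,0,0,0,0,-1],[0,0,0,0,0,0,-1]]]'
python3 - <<'E'
from h import *
st()
for n in("side","wrist"):
    c=read_camera(n); cv2.imwrite(f"pics/{n}8.png",c["pixels"])
E
```

```text
clock: 15.2
ee_pos: [0.4849, -0.3902, 0.0387]
ee_rot: [-0.485, 1.951, -1.949]
wrist_force: [0.4, -0.2, 0.1]
gripper_width: 0.0852
clock: 15.82
ee_pos: [0.4853, -0.3902, 0.159]
ee_rot: [-0.484, 1.95, -1.949]
wrist_force: [0.5, 0.7, -0.0]
gripper_width: 0.0854
t 15.82 pos [ 0.4853 -0.3902  0.159 ] mach [-371.5  138.9  159. ] zang -1.084 ydir [ 0.  0. -1.] F [ 0.5  0.7 -0. ] w 0.0854 q [ 0.06  0.58  0.79  1.72 -0.46  1.04 -0.08]
```

View pics/side8.png

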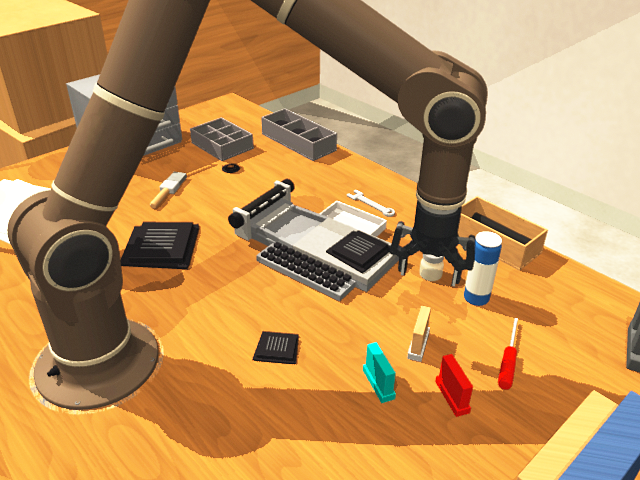

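View pics/wrist8.png

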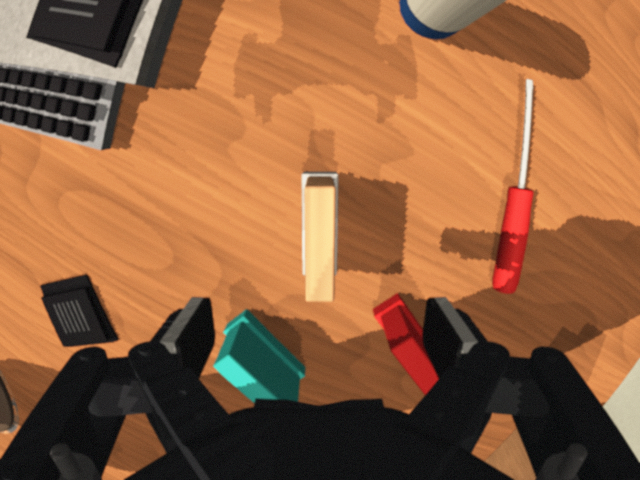

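The scraper stands upright at its old place (418,333 in side view) and the look-alikes are untouched. Next I go behind the cover's heel.

Run:
```python
from h import *
plan([(mw(M,[[-215,0,120]])[0],.1765),(mw(M,[[-208,0,50]])[0],.1765)],claw=-1)
```

```text
t 15.93 pos [ 0.4849 -0.3899  0.1581] mach [-371.2  139.2  158.1] zang -1.084 ydir [-0.001  0.001 -1.   ] F [-0.3  0.2 -0.4] w 0.0854 q [ 0.06  0.58  0.78  1.72 -0.46  1.04 -0.08]
[-2.25,0.48,-1.33,0,-0.158,0,-1],[-2.43,0.48,-0.96,0,-0.157,0,-1],[-2.55,0.47,-0.56,0,-0.158,0,-1],[-2.61,0.48,-0.16,0,-0.157,0,-1],[-2.6,0.47,0.26,0,-0.158,0,-1],
[-2.53,0.48,0.66,0,-0.157,0,-1],[-2.4,0.47,1.05,0,-0.158,0,-1],[-2.21,0.48,1.42,0,-0.157,0,-1],[-0.35,3.5,-0,0,-0,0,-1],[-0.35,3.5,-0,0,-0,0,-1],
```

```bash
python3 -m jog '[[[-2.25,0.48,-1.33,0,-0.158,0,-1],[-2.43,0.48,-0.96,0,-0.157,0,-1],[-2.55,0.47,-0.56,0,-0.158,0,-1],[-2.61,0.48,-0.16,0,-0.157,0,-1],[-2.6,0.47,0.26,0,-0.158,0,-1]]]'
python3 -m jog '[[[-2.53,0.48,0.66,0,-0.157,0,-1],[-2.4,0.47,1.05,0,-0.158,0,-1],[-2.21,0.48,1.42,0,-0.157,0,-1],[0,0,0,0,0,0,-1],[0,0,0,0,0,0,-1]]]'
python3 - <<'E'
from h import *
to(mw(M,[[-209,0,50]])[0],.1765)
c=read_camera("wrist"); cv2.imwrite("pics/w9.png",c["pixels"])
c=read_camera("top"); cv2.imwrite("pics/t9.png",c["pixels"][180:300,250:450].repeat(4,0).repeat(4,1))
E
```

```text
clock: 16.55
ee_pos: [0.5535, -0.2782, 0.1339]
ee_rot: [-1.059, 1.422, -1.419]
wrist_force: [-0.2, -1.0, 0.1]
gripper_width: 0.0852
clock: 17.18
ee_pos: [0.5941, -0.2132, 0.1203]
ee_rot: [-1.287, 1.082, -1.08]
wrist_force: [0.4, -0.1, 0.1]
gripper_width: 0.0849
t 17.18 pos [ 0.5941 -0.2132  0.1203] mach [-216.4    0.7  120.3] zang 0.173 ydir [-0.002 -0.    -1.   ] F [ 0.4 -0.1  0.1] w 0.0849 q [-0.03  0.56  0.43  1.71 -0.28  0.93  0.68]
turn about tool y needed -0.0033533688980491583 shift now-axes [-0.74  7.03  0.08] shift target-axes [-0.74  7.03  0.07]
residual rotvec in tool [ 0.002 -0.003  0.   ]
```

View pics/w9.png

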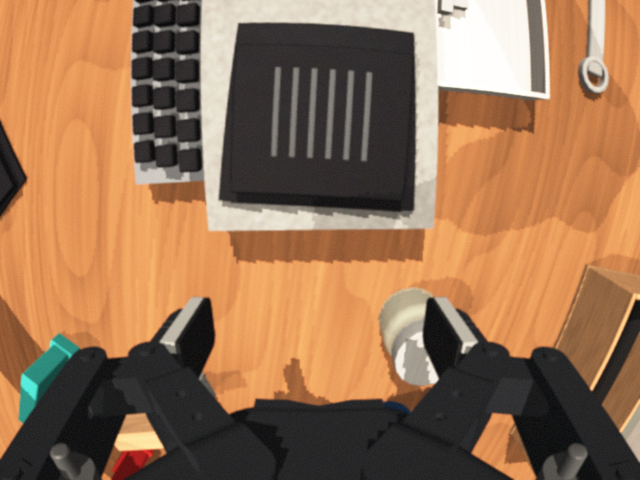

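View pics/t9.png

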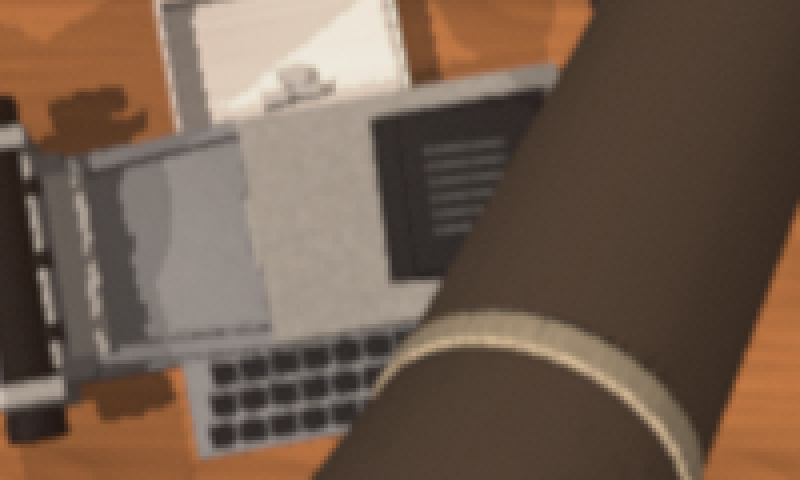

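```bash
cat >> h.py <<'E'
def fray(c,uv,z):
    K=c["camera_matrix"]; d=np.array([uv[0]-K[0,2],uv[1]-K[1,2]])/K[0,0]; r=np.hypot(*d)
    v=np.array([d[0]/r*np.sin(r),d[1]/r*np.sin(r),np.cos(r)])*[1,-1,-1]
    v=c["T"][:3,:3]@v; o=c["T"][:3,3]; return o+v*(z-o[2])/v[2]
def fproj(c,P):
    P=np.atleast_2d(P); q=(P-c["T"][:3,3])@c["T"][:3,:3]*[1,-1,-1]; K=c["camera_matrix"]
    h=np.hypot(q[:,0],q[:,1]); t=np.arctan2(h,q[:,2])*K[0,0]
    return np.c_[q[:,0]/h*t+K[0,2],q[:,1]/h*t+K[1,2]]
E
python3 - <<'E'
from h import *
c=read_camera("wrist"); im=c["pixels"]
cv2.imwrite("pics/w10.png",cv2.resize(im[0:260,180:460],None,fx=2.3,fy=2.3,interpolation=cv2.INTER_CUBIC))
for n,uv,z in[("deckL",(208,230),.04),("deckR",(436,228),.04),("heelL",(220,200),.043),("heelR",(413,210),.043),("rtL",(240,24),.056),("rtR",(414,33),.056)]: print(n,wm(M,[fray(c,uv,z)])[0].round(1))
E
```

```text
deckL [-204.8   71.4   40. ]
deckR [-204.1  -74.9   40. ]
heelL [-184.9   61.1   43. ]
heelR [-191.8  -57.9   43. ]
rtL [-80.9  43.9  56. ]
rtR [-86.1 -53.6  56. ]
```

View pics/w10.png

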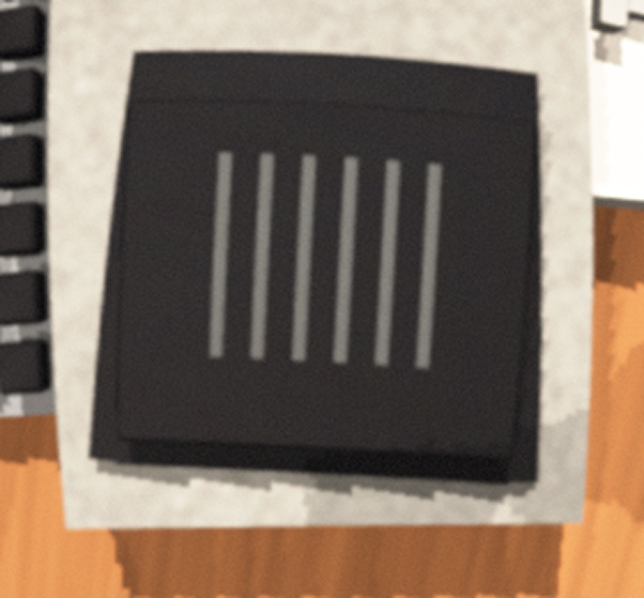

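Wrist view: heel corners at machine (-185,61) and (-192,-58), so the cover is yawed about -3.4° and centred near y = 0. I now find the fingertip height by a gentle touch on the deck strip behind the heel.

```bash
python3 -m jog '[[[-0.7,3.5,0.1,0,0,0,-1],[0,3.5,0,0,0,0,-1],[0,0.6,0,0,0,0,-1],[0,0.4,0,0,0,0,-1],[0,0,0,0,0,0,-1]]]'
python3 - <<'E'
from h import *
st()
c=read_camera("wrist"); cv2.imwrite("pics/w11.png",c["pixels"])
c=read_camera("side"); cv2.imwrite("pics/s11.png",c["pixels"][200:320,290:450].repeat(5,0).repeat(5,1))
E
```

```text
clock: 17.95
ee_pos: [0.5953, -0.2058, 0.042]
ee_rot: [-1.286, 1.078, -1.08]
wrist_force: [-0.2, -0.2, 0.4]
gripper_width: 0.0854
t 17.95 pos [ 0.5953 -0.2058  0.042 ] mach [-209.4   -1.8   42. ] zang 0.175 ydir [ 0.002 -0.001 -1.   ] F [-0.2 -0.2  0.4] w 0.0854 q [-0.01  0.65  0.38  1.77 -0.33  0.78  0.71]
```

View pics/w11.png

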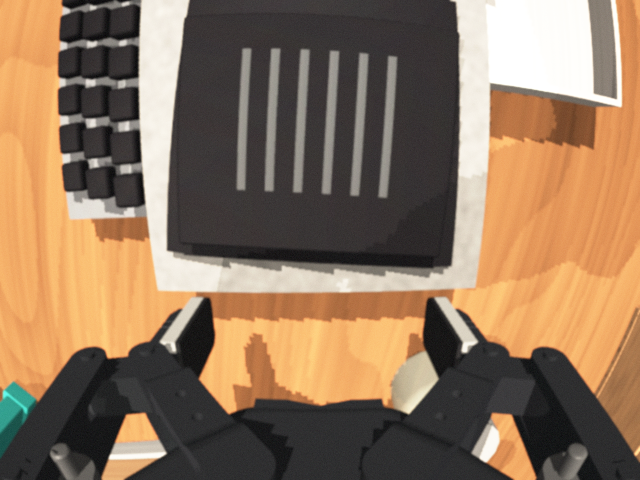

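View pics/s11.png

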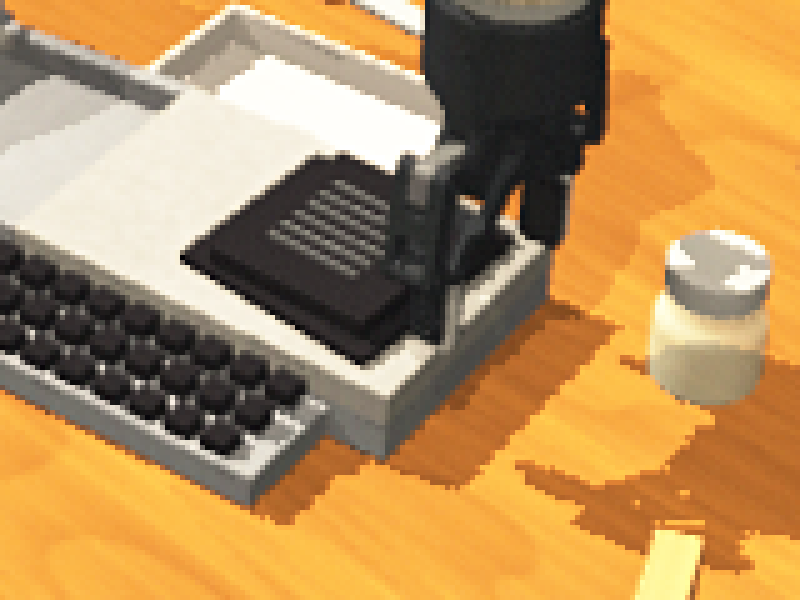

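```bash
python3 -m jog '[[[0,0.5,-0.2,0,0,0,-1],[0,0.3,0,0,0,0,-1],[0,0,0,0,0,0,-1],[0,0.2,0,0,0,0,-1],[0,0,0,0,0,0,-1]]]'
python3 -m jog '[[[0,0.1,0,0,0,0,-1],[0,0,0,0,0,0,-1],[0,0.1,0,0,0,0,-1],[0,0,0,0,0,0,-1],[0,0,0,0,0,0,-1]]]'
python3 - <<'E'
from h import *
st()
E
```

```text
clock: 18.68
ee_pos: [0.5927, -0.2055, 0.0308]
ee_rot: [-1.287, 1.079, -1.078]
wrist_force: [0.9, 0.1, -0.2]
gripper_width: 0.0853
clock: 19.3
ee_pos: [0.5927, -0.2056, 0.029]
ee_rot: [-1.287, 1.079, -1.079]
wrist_force: [-0.6, 0.3, -0.2]
gripper_width: 0.0855
t 19.30 pos [ 0.5927 -0.2056  0.029 ] mach [-208.7    0.7   29. ] zang 0.176 ydir [ 0.  0. -1.] F [-0.6  0.3 -0.2] w 0.0855 q [-0.01  0.67  0.38  1.78 -0.34  0.76  0.72]
```

```bash
python3 -m jog '[[[0,0.1,0,0,0,0,-1],[0,0,0,0,0,0,-1],[0,0.1,0,0,0,0,-1],[0,0,0,0,0,0,-1],[0,0,0,0,0,0,-1]]]'
python3 - <<'E'
from h import *
st()
c=read_camera("side"); cv2.imwrite("pics/s12.png",c["pixels"][200:320,290:450].repeat(5,0).repeat(5,1))
E
```

```text
clock: 19.92
ee_pos: [0.5928, -0.2057, 0.027]
ee_rot: [-1.287, 1.078, -1.079]
wrist_force: [-0.4, -0.4, 0.9]
gripper_width: 0.0855
t 19.93 pos [ 0.5928 -0.2057  0.027 ] mach [-208.8    0.6   27. ] zang 0.176 ydir [ 0. -0. -1.] F [-0.4 -0.4  0.9] w 0.0855 q [-0.01  0.67  0.37  1.78 -0.34  0.76  0.72]
```

View pics/s12.png

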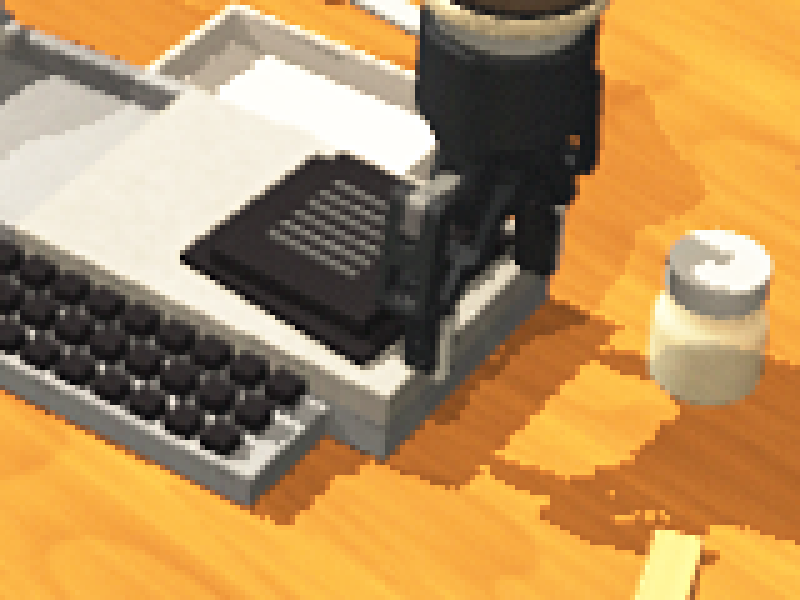

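```bash
python3 -m jog '[[[0,-0.1,0,0,0,0,-1],[-0.5,0,0,0,0,0,-1],[-0.5,0,0,0,0,0,-1],[-0.5,0,0,0,0,0,-1],[-0.3,0,0,0,0,0,-1]]]'
python3 - <<'E'
from h import *
st()
c=read_camera("wrist"); cv2.imwrite("pics/w13.png",c["pixels"])
c=read_camera("side"); cv2.imwrite("pics/s13.png",c["pixels"][200:320,290:450].repeat(5,0).repeat(5,1))
E
```

```text
clock: 20.6
ee_pos: [0.5896, -0.1875, 0.028]
ee_rot: [-1.287, 1.078, -1.078]
wrist_force: [-0.1, -1.6, 1.0]
gripper_width: 0.0849
t 20.60 pos [ 0.5896 -0.1875  0.028 ] mach [-190.3    0.6   28. ] zang 0.176 ydir [ 0. -0. -1.] F [-0.1 -1.6  1. ] w 0.0849 q [-0.04  0.66  0.38  1.8  -0.34  0.75  0.69]
```

View pics/w13.png

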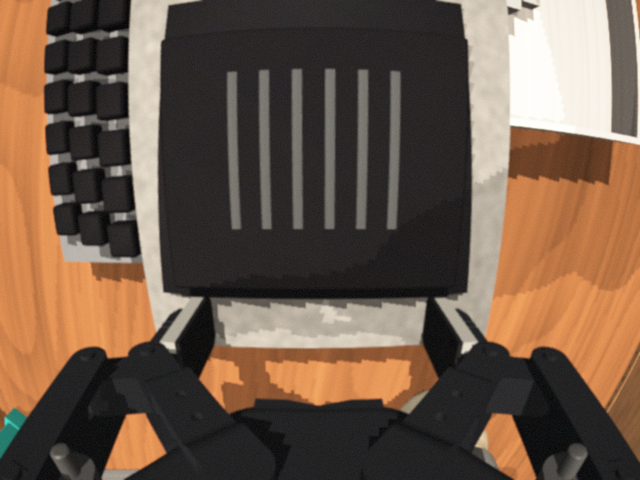

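View pics/s13.png

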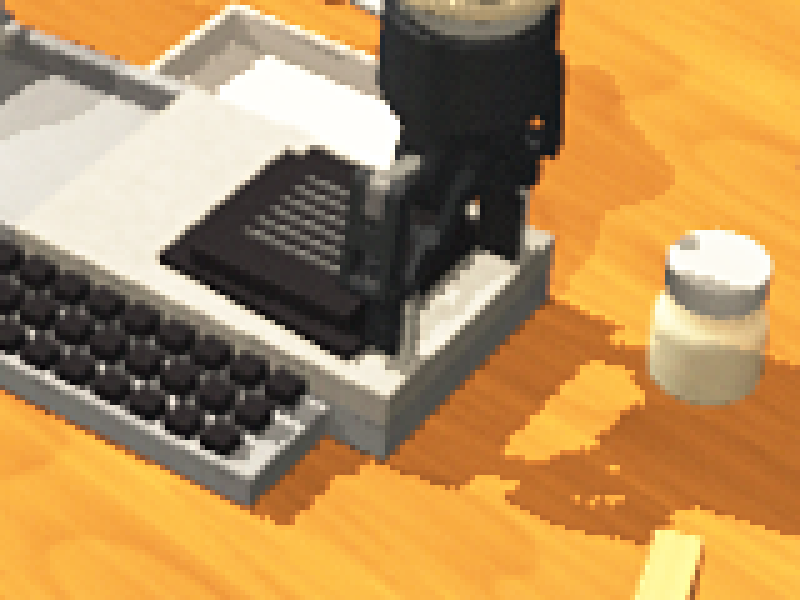

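The cover is now square to the machine, with its heel along row 292, columns 163–468. It takes about 1.6 N to push. I check its sideways offset before pushing on.

Run:
```python
from h import *
c=read_camera("wrist"); im=c["pixels"]
cv2.imwrite("pics/w14.png",cv2.resize(im[0:310,130:520],None,fx=2,fy=1.9,interpolation=cv2.INTER_CUBIC))
g=im.max(2).astype(int)
for v in (250,270,288): print(v,g[v,128:175].tolist(),g[v,455:520].tolist())
```

```text
250 [42, 38, 38, 44, 37, 34, 29, 24, 16, 11, 10, 28, 91, 168, 211, 222, 221, 224, 219, 217, 215, 213, 214, 213, 213, 208, 207, 207, 205, 207, 205, 181, 118, 55, 47, 45, 43, 43, 46, 47, 46, 43, 43, 36, 44, 39, 41] [36, 30, 32, 25, 28, 35, 32, 28, 34, 33, 33, 35, 33, 42, 86, 144, 178, 190, 182, 181, 181, 181, 183, 185, 183, 185, 190, 190, 192, 189, 194, 195, 192, 194, 192, 194, 193, 189, 187, 187, 184, 187, 189, 187, 198, 203, 210, 208, 209, 210, 208, 211, 209, 206, 208, 208, 205, 200, 202, 199, 196, 199, 203, 200, 203]
270 [128, 128, 131, 131, 130, 132, 131, 127, 128, 127, 126, 130, 132, 134, 133, 149, 188, 213, 217, 218, 218, 214, 217, 218, 217, 216, 214, 216, 217, 213, 215, 216, 198, 143, 77, 44, 45, 44, 44, 40, 42, 43, 47, 47, 42, 37, 40] [29, 28, 33, 32, 31, 35, 31, 31, 32, 30, 32, 37, 44, 91, 153, 175, 185, 180, 178, 179, 179, 177, 177, 180, 177, 180, 183, 185, 187, 186, 182, 179, 178, 179, 178, 180, 180, 180, 180, 182, 181, 189, 201, 212, 210, 209, 210, 208, 206, 201, 204, 203, 203, 195, 200, 198, 202, 203, 202, 207, 207, 206, 203, 203, 196]
288 [209, 211, 213, 211, 214, 211, 210, 209, 213, 219, 225, 225, 224, 223, 219, 216, 214, 210, 213, 213, 212, 212, 208, 207, 204, 204, 204, 203, 204, 207, 211, 211, 212, 207, 172, 108, 55, 41, 43, 46, 40, 42, 44, 42, 40, 44, 42] [32, 29, 33, 31, 30, 31, 36, 33, 29, 30, 30, 58, 107, 162, 174, 179, 181, 183, 184, 184, 185, 188, 186, 184, 184, 186, 181, 184, 183, 181, 184, 186, 188, 188, 189, 189, 190, 183, 191, 200, 206, 206, 202, 207, 203, 199, 197, 197, 196, 197, 198, 202, 200, 203, 205, 201, 202, 196, 194, 193, 190, 189, 190, 186, 192]
```

View pics/w14.png

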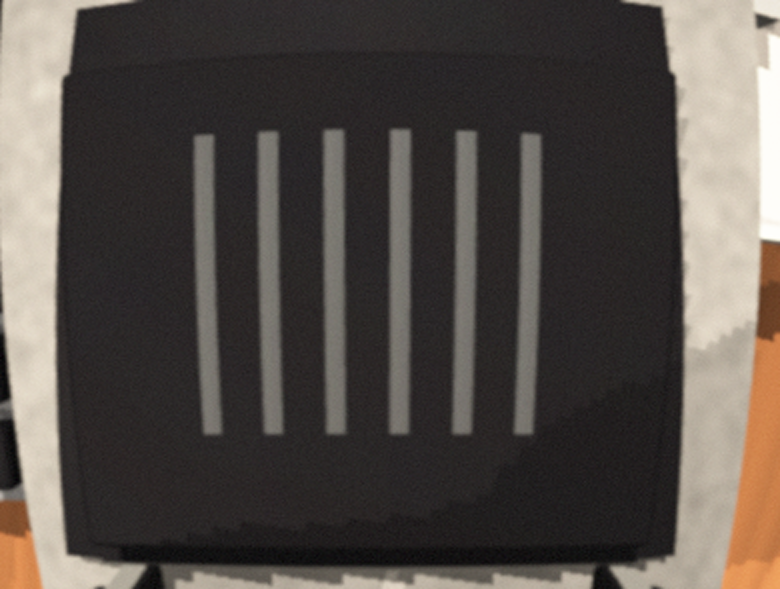

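Run:
```python
from h import *
c=read_camera("wrist")
for n,uv,z in[("deckL",(148.5,294),.04),("deckR",(493,288),.04),("deckL2",(141,264),.04),("deckR2",(503,250),.04),("heelL",(164,291),.041),("heelR",(467,291),.041),("tonL",(169,5),.045),("tonR",(461.5,5),.045)]: print(n,wm(M,[fray(c,uv,z)])[0].round(1))
P=mw(M,[[-205,72,40],[-205,-72,40],[0,72,40]]); print(fproj(c,P))
```

```text
deckL [-181.    71.4   40. ]
deckR [-178.5  -72.    40. ]
deckL2 [-167.7   72.6   40. ]
deckR2 [-161.9  -73.9   40. ]
heelL [-178.8   63.3   41. ]
heelR [-178.9  -59.5   41. ]
tonL [-69.1  53.6  45. ]
tonR [-69.6 -50.1  45. ]
[[ 157.02251489  342.90353929]
 [ 482.34734414  342.2724822 ]
 [ 148.39434323 -119.53724032]]
```

The cover sits about 2 mm towards +y. I push diagonally by about 1°, so friction at the fingertips carries it back to centre.

```bash
python3 -m jog '[[[-1,0,0.04,0,0,0,-1],[-1.2,0,0.04,0,0,0,-1],[-1.2,0,0.04,0,0,0,-1],[-1.2,0,0.04,0,0,0,-1],[-1,0,0.03,0,0,0,-1]]]'
python3 -m jog '[[[-1,0,0.03,0,0,0,-1],[-1,0,0.03,0,0,0,-1],[-1,0,0.03,0,0,0,-1],[-0.7,0,0.01,0,0,0,-1],[0,0,0,0,0,0,-1]]]'
python3 - <<'E'
from h import *
st()
c=read_camera("wrist"); im=c["pixels"]
cv2.imwrite("pics/w15.png",cv2.resize(im[0:320,130:520],None,fx=2,fy=1.85,interpolation=cv2.INTER_CUBIC))
c=read_camera("side"); cv2.imwrite("pics/s15.png",c["pixels"][190:310,250:410].repeat(5,0).repeat(5,1))
E
```

```text
clock: 21.42
ee_pos: [0.5816, -0.1312, 0.028]
ee_rot: [-1.287, 1.078, -1.078]
wrist_force: [-0.1, -1.7, 1.4]
gripper_width: 0.0858
clock: 22.05
ee_pos: [0.576, -0.0947, 0.0279]
ee_rot: [-1.288, 1.078, -1.077]
wrist_force: [0.2, -0.7, -1.0]
gripper_width: 0.0854
t 22.05 pos [ 0.576  -0.0947  0.0279] mach [-96.6  -2.3  27.9] zang 0.177 ydir [-0.     0.001 -1.   ] F [ 0.2 -0.7 -1. ] w 0.0854 q [-0.2   0.61  0.38  1.89 -0.34  0.7   0.56]
```

View pics/w15.png

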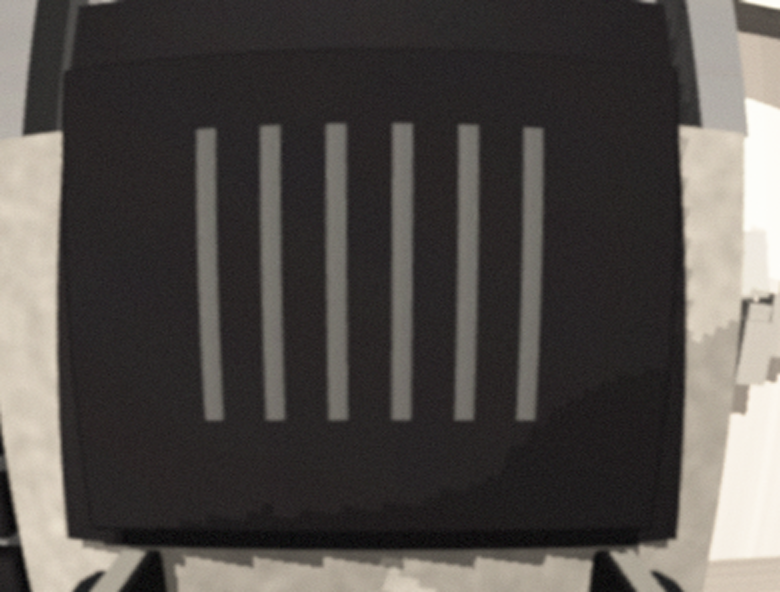

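View pics/s15.png

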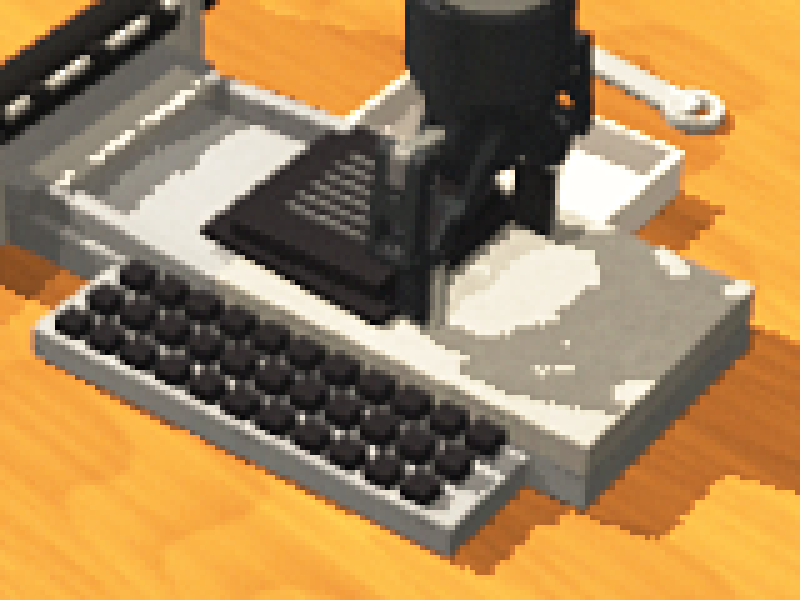

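```bash
python3 -m jog '[[[-1,0,-0.03,0,0,0,-1],[-1,0,-0.03,0,0,0,-1],[-1,0,-0.02,0,0,0,-1],[-0.6,0,0,0,0,0,-1],[-0.4,0,0,0,0,0,-1]]]'
python3 - <<'E'
from h import *
st()
c=read_camera("wrist"); im=c["pixels"]
cv2.imwrite("pics/w16.png",cv2.resize(im[0:320,130:520],None,fx=2,fy=1.85,interpolation=cv2.INTER_CUBIC))
c=read_camera("side"); cv2.imwrite("pics/s16.png",c["pixels"][190:310,250:410].repeat(5,0).repeat(5,1))
E
```

```text
clock: 22.78
ee_pos: [0.5683, -0.056, 0.028]
ee_rot: [-1.287, 1.078, -1.078]
wrist_force: [0.4, -1.6, 0.5]
gripper_width: 0.0856
t 22.77 pos [ 0.5683 -0.056   0.028 ] mach [-57.1  -1.6  28. ] zang 0.177 ydir [ 0.  0. -1.] F [ 0.4 -1.6  0.5] w 0.0856 q [-0.27  0.6   0.38  1.92 -0.34  0.68  0.49]
```

View pics/w16.png

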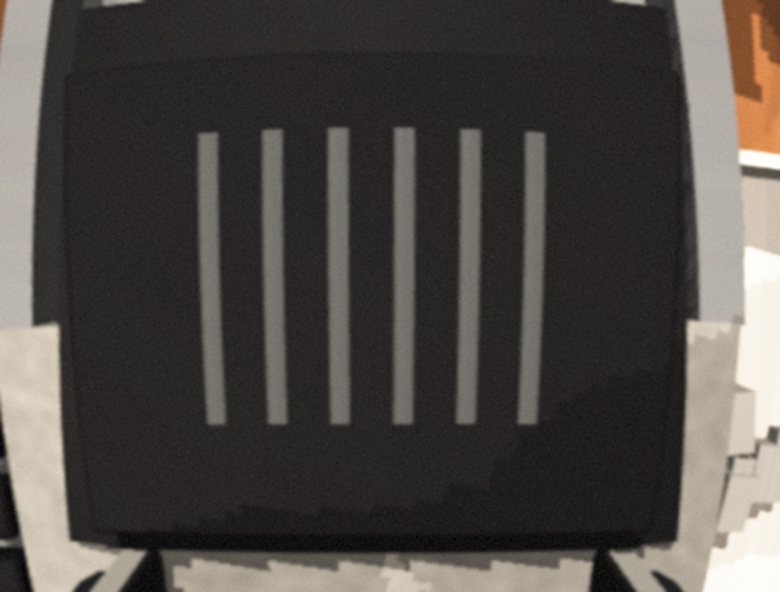

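View pics/s16.png

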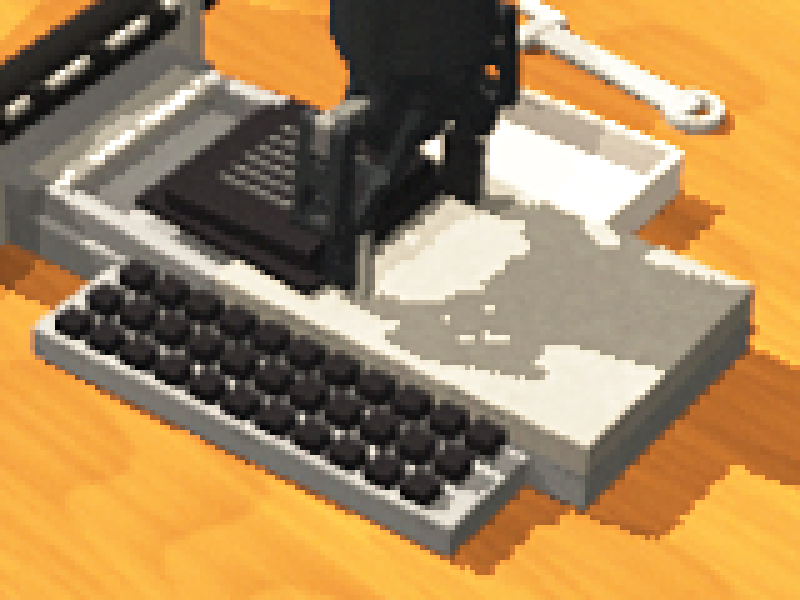

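```bash
python3 -m jog '[[[-0.5,0,-0.06,0,0,0,-1],[-0.5,0,-0.05,0,0,0,-1],[-0.5,0,-0.04,0,0,0,-1],[-0.3,0,0,0,0,0,-1],[0,0,0,0,0,0,-1]]]'
python3 - <<'E'
from h import *
st()
c=read_camera("wrist"); im=c["pixels"]
cv2.imwrite("pics/w17.png",cv2.resize(im[0:320,130:520],None,fx=2,fy=1.85,interpolation=cv2.INTER_CUBIC))
c=read_camera("side"); cv2.imwrite("pics/s17.png",c["pixels"][190:310,250:410].repeat(5,0).repeat(5,1))
E
```

```text
clock: 23.5
ee_pos: [0.5637, -0.0386, 0.028]
ee_rot: [-1.287, 1.078, -1.078]
wrist_force: [0.4, -0.3, -0.6]
gripper_width: 0.0855
t 23.50 pos [ 0.5637 -0.0386  0.028 ] mach [-39.2  -0.1  28. ] zang 0.177 ydir [-0.  0. -1.] F [ 0.4 -0.3 -0.6] w 0.0855 q [-0.3   0.59  0.38  1.94 -0.34  0.68  0.46]
```

View pics/w17.png

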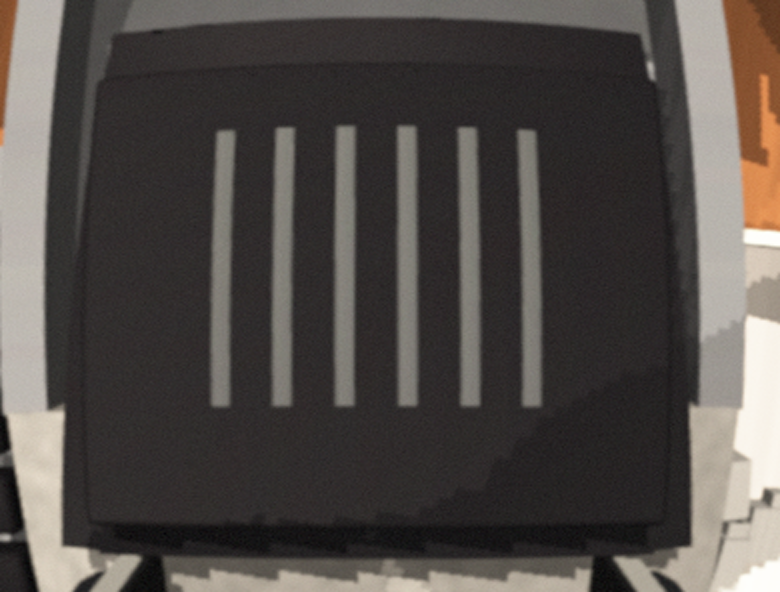

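View pics/s17.png

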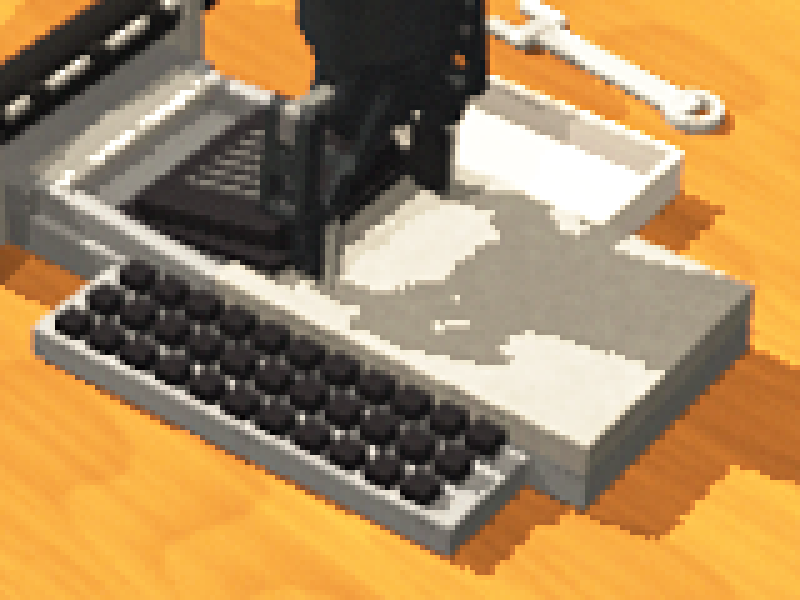

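The cover has tipped and the tongue is inside the bay, about 1 mm off centre, with the heel raised. Continuing.

```bash
python3 -m jog '[[[-0.5,0,-0.03,0,0,0,-1],[-0.5,0,-0.03,0,0,0,-1],[-0.5,0,-0.02,0,0,0,-1],[-0.5,0,0,0,0,0,-1],[0,0,0,0,0,0,-1]]]'
python3 - <<'E'
from h import *
st()
c=read_camera("wrist"); im=c["pixels"]
cv2.imwrite("pics/w18.png",cv2.resize(im[0:320,130:520],None,fx=2,fy=1.85,interpolation=cv2.INTER_CUBIC))
c=read_camera("side"); cv2.imwrite("pics/s18.png",c["pixels"][190:310,250:410].repeat(5,0).repeat(5,1))
E
```

```text
clock: 24.22
ee_pos: [0.5594, -0.0187, 0.028]
ee_rot: [-1.287, 1.078, -1.078]
wrist_force: [-0.6, 0.1, -0.3]
gripper_width: 0.0853
t 24.23 pos [ 0.5594 -0.0187  0.028 ] mach [-18.9   0.7  28. ] zang 0.177 ydir [-0.  0. -1.] F [-0.6  0.1 -0.3] w 0.0853 q [-0.34  0.58  0.38  1.95 -0.34  0.67  0.43]
```

View pics/w18.png

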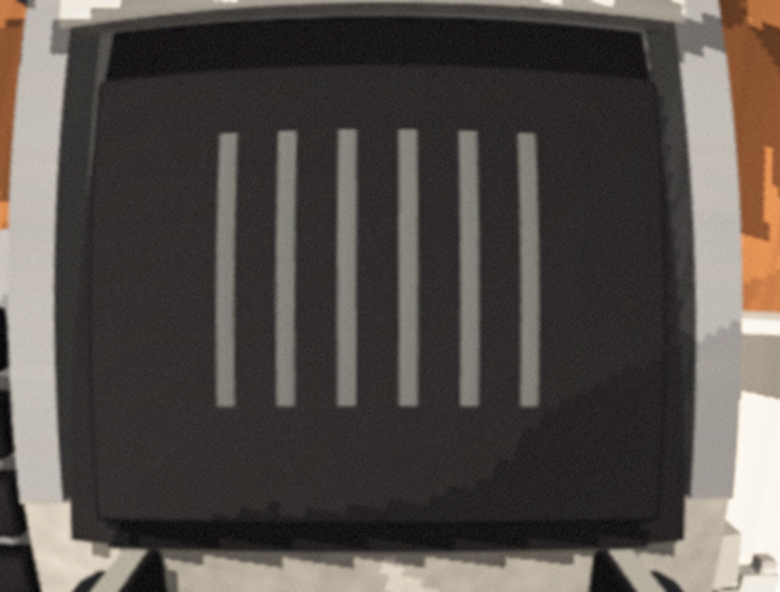

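View pics/s18.png

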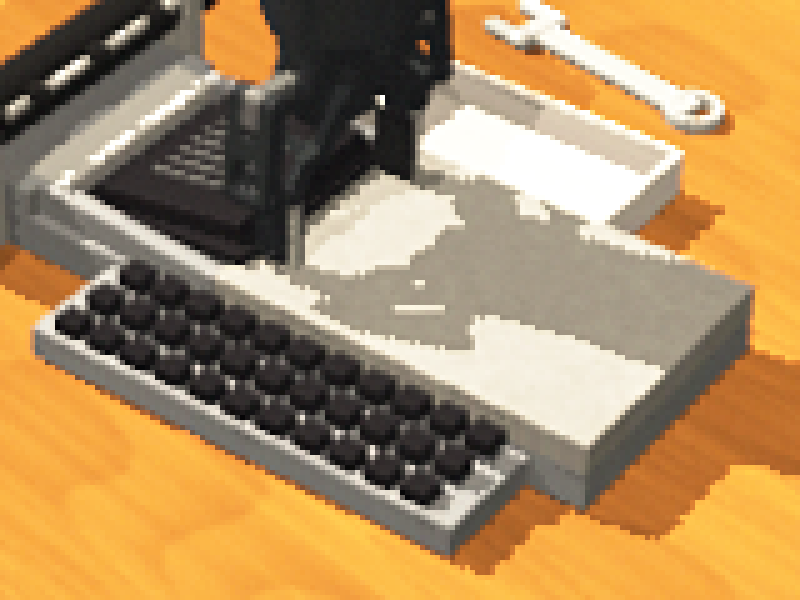

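```bash
python3 -m jog '[[[-0.3,0,0,0,0,0,-1],[-0.3,0,0,0,0,0,-1],[-0.2,0,0,0,0,0,-1],[0,0,0,0,0,0,-1],[0,0,0,0,0,0,-1]]]'
python3 - <<'E'
from h import *
st()
c=read_camera("wrist"); im=c["pixels"]
cv2.imwrite("pics/w19.png",cv2.resize(im[0:320,130:520],None,fx=2,fy=1.85,interpolation=cv2.INTER_CUBIC))
E
```

```text
clock: 24.95
ee_pos: [0.5581, -0.0115, 0.028]
ee_rot: [-1.287, 1.078, -1.078]
wrist_force: [0.1, 0.1, 0.4]
gripper_width: 0.0854
t 24.95 pos [ 0.5581 -0.0115  0.028 ] mach [-11.6   0.7  28. ] zang 0.176 ydir [ 0.  0. -1.] F [0.1 0.1 0.4] w 0.0854 q [-0.35  0.58  0.38  1.95 -0.34  0.67  0.42]
```

View pics/w19.png

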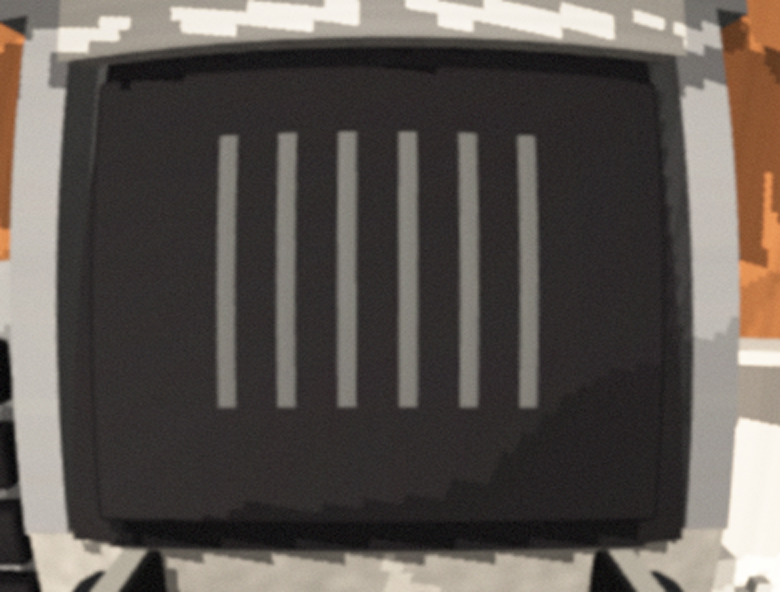

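```bash
python3 -m jog '[[[-0.1,0,0,0,0,0,-1],[-0.1,0,0,0,0,0,-1],[0,0,0,0,0,0,-1],[0,0,0,0,0,0,-1],[0,0,0,0,0,0,-1]]]'
python3 - <<'E'
from h import *
st()
c=read_camera("wrist"); im=c["pixels"]
cv2.imwrite("pics/w20.png",cv2.resize(im[0:320,130:520],None,fx=2,fy=1.85,interpolation=cv2.INTER_CUBIC))
c=read_camera("side"); cv2.imwrite("pics/s20.png",c["pixels"][190:310,250:410].repeat(5,0).repeat(5,1))
E
```

```text
clock: 25.62
ee_pos: [0.5577, -0.0096, 0.028]
ee_rot: [-1.287, 1.079, -1.078]
wrist_force: [-0.4, -0.4, -0.0]
gripper_width: 0.0849
t 25.62 pos [ 0.5577 -0.0096  0.028 ] mach [-9.6  0.8 28. ] zang 0.176 ydir [ 0.  0. -1.] F [-0.4 -0.4 -0. ] w 0.0849 q [-0.36  0.58  0.38  1.95 -0.34  0.67  0.41]
```

View pics/w20.png

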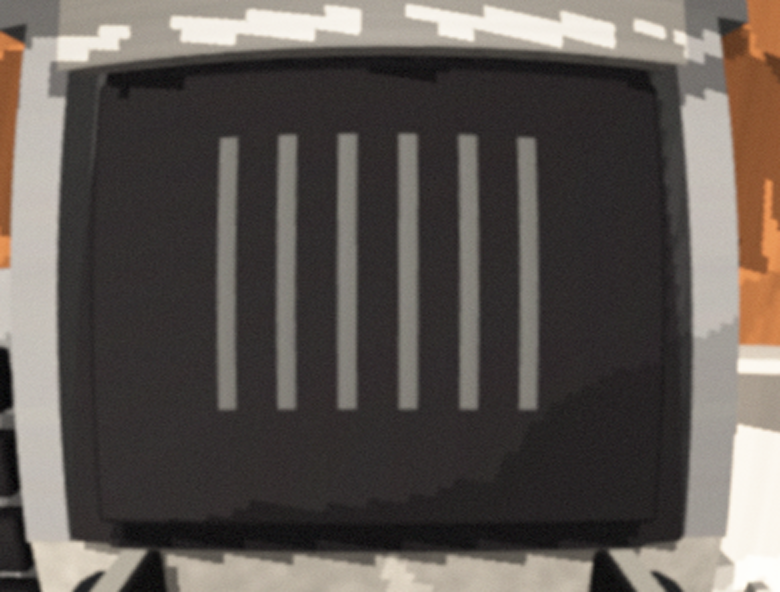

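View pics/s20.png

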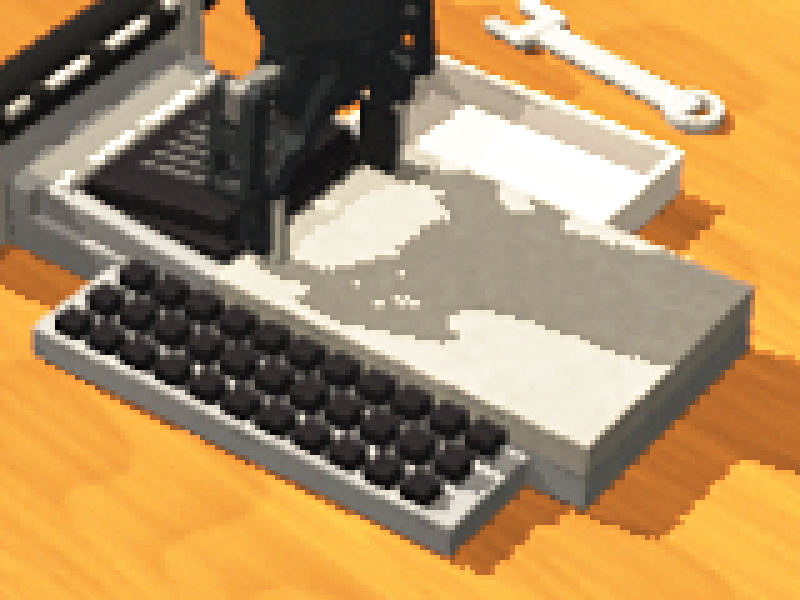

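The heel is at about x = +1.7, at the rim, and the tongue is under the lip. Next I lift, close the fingers and press near the heel's middle.

```bash
python3 -m jog '[[[0,-2,0,0,0,0,-1],[0,-3,0,0,0,0,-1],[0,0,0,0,0,0,1],[0,0,0,0,0,0,1],[0,0,0,0,0,0,1]]]'
python3 -m jog '[[[-1.5,0,0.05,0,0,0,1],[-1.7,0,0.03,0,0,0,1],[0,0,0,0,0,0,1],[0,0,0,0,0,0,1],[0,0,0,0,0,0,1]]]'
python3 - <<'E'
from h import *
st()
c=read_camera("wrist"); im=c["pixels"]; cv2.imwrite("pics/w21.png",im)
c=read_camera("side"); cv2.imwrite("pics/s21.png",c["pixels"][170:290,230:390].repeat(5,0).repeat(5,1))
E
```

```text
clock: 26.35
ee_pos: [0.557, -0.0096, 0.0771]
ee_rot: [-1.289, 1.08, -1.078]
wrist_force: [-0.3, -0.7, 0.6]
gripper_width: 0.0321
clock: 26.98
ee_pos: [0.5529, 0.0215, 0.0781]
ee_rot: [-1.287, 1.079, -1.079]
wrist_force: [-0.4, -0.3, 0.3]
gripper_width: -0.0001
t 26.98 pos [0.5529 0.0215 0.0781] mach [21.8 -0.  78.1] zang 0.175 ydir [ 0. -0. -1.] F [-0.4 -0.3  0.3] w -0.0001 q [-0.45  0.5   0.43  1.94 -0.29  0.76  0.32]
```

View pics/w21.png

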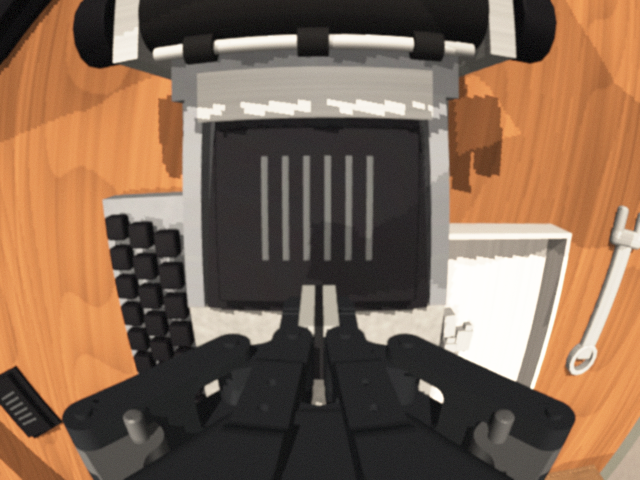

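View pics/s21.png

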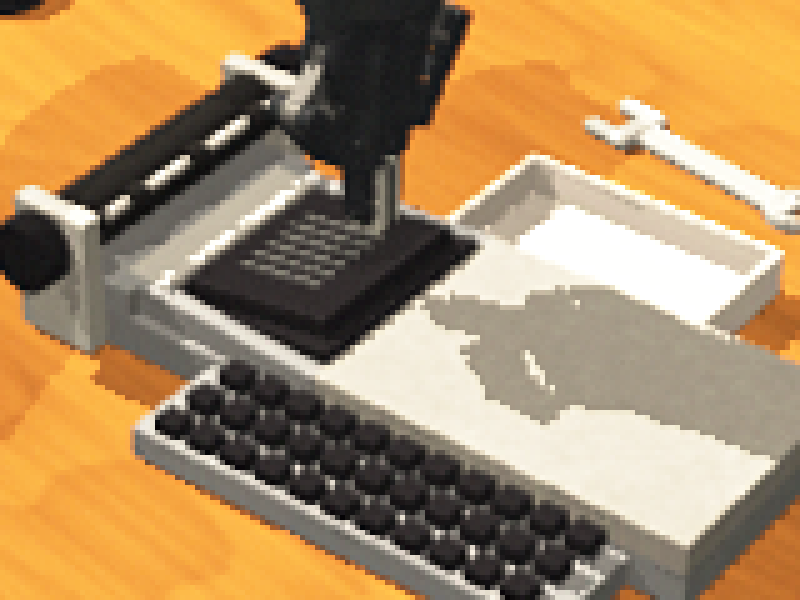

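```bash
python3 -m jog '[[[0.1,1.2,0,0,0,0,1],[0,0.7,0,0,0,0,1],[0,0.3,0,0,0,0,1],[0,0.3,0,0,0,0,1],[0,0.2,0,0,0,0,1]]]'
python3 -m jog '[[[0,0.2,0,0,0,0,1],[0,0.2,0,0,0,0,1],[0,0,0,0,0,0,1],[0,0,0,0,0,0,1],[0,0,0,0,0,0,1]]]'
```

```text
clock: 27.7
ee_pos: [0.5531, 0.021, 0.0508]
ee_rot: [-1.287, 1.079, -1.079]
wrist_force: [-0.5, -0.2, 0.6]
gripper_width: 0.0002
clock: 28.32
ee_pos: [0.553, 0.0212, 0.0469]
ee_rot: [-1.287, 1.079, -1.078]
wrist_force: [0.1, 0.4, -0.0]
gripper_width: -0.0001
```

Run:
```python
from h import *
st()
c=read_camera("wrist"); im=c["pixels"]; cv2.imwrite("pics/w22.png",im[60:360,180:460].repeat(2,0).repeat(2,1))
c=read_camera("side"); cv2.imwrite("pics/s22.png",c["pixels"][170:290,230:390].repeat(5,0).repeat(5,1))
```

```text
t 28.32 pos [0.553  0.0212 0.0469] mach [21.5 -0.  46.9] zang 0.176 ydir [-0.  0. -1.] F [ 0.1  0.4 -0. ] w -0.0001 q [-0.43  0.55  0.4   1.96 -0.32  0.7   0.34]
```

View pics/w22.png

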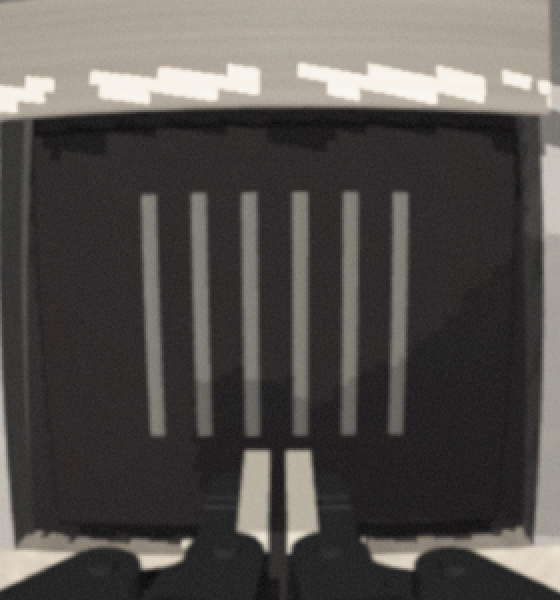

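View pics/s22.png

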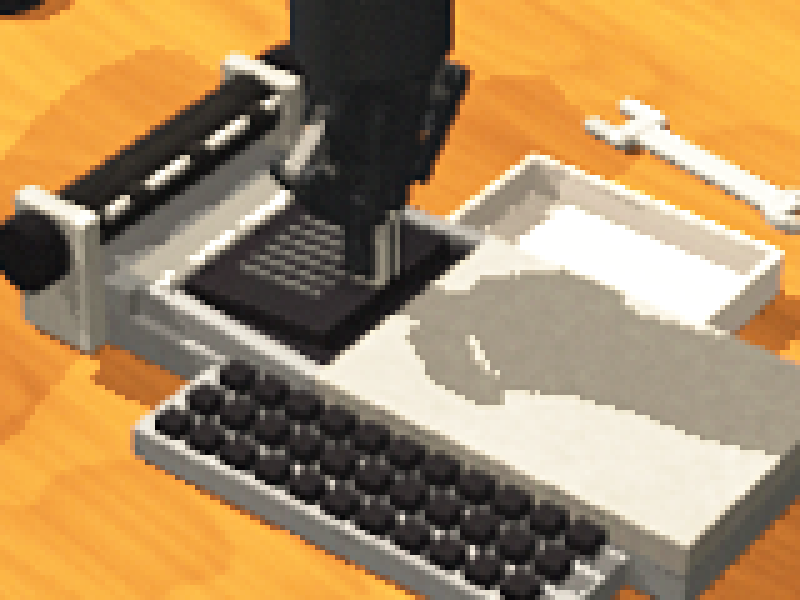

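```bash
python3 -m jog '[[[0,0.1,0,0,0,0,1],[0,0.1,0,0,0,0,1],[0,0.1,0,0,0,0,1],[0,0,0,0,0,0,1],[0,0,0,0,0,0,1]]]'
python3 -m jog '[[[0,0.1,0,0,0,0,1],[0,0.1,0,0,0,0,1],[0,0,0,0,0,0,1],[0,0,0,0,0,0,1],[0,0,0,0,0,0,1]]]'
```

```text
clock: 29.05
ee_pos: [0.553, 0.0211, 0.0439]
ee_rot: [-1.287, 1.079, -1.078]
wrist_force: [0.5, 0.6, -0.2]
gripper_width: 0.0003
clock: 29.68
ee_pos: [0.5531, 0.021, 0.042]
ee_rot: [-1.287, 1.079, -1.078]
wrist_force: [0.2, -0.3, -0.2]
gripper_width: -0.0
```

```bash
python3 -m jog '[[[0,0.1,0,0,0,0,1],[0,0.1,0,0,0,0,1],[0,0,0,0,0,0,1],[0,0,0,0,0,0,1],[0,0,0,0,0,0,1]]]'
python3 - <<'E'
from h import *
st()
c=read_camera("wrist"); im=c["pixels"]; cv2.imwrite("pics/w23.png",im[60:360,180:460].repeat(2,0).repeat(2,1))
c=read_camera("side"); cv2.imwrite("pics/s23.png",c["pixels"][170:290,230:390].repeat(5,0).repeat(5,1))
for cam in("side","top"):
  for q in("heel","tongue","cover"):
    for r in landmark_of(cam,q): print(cam,q,round(r["conf"],2),wm(M,[r["location"]])[0].round(1))
E
```

```text
clock: 30.3
ee_pos: [0.5531, 0.021, 0.0402]
ee_rot: [-1.287, 1.079, -1.079]
wrist_force: [-1.4, 0.5, 5.6]
gripper_width: -0.0001
t 30.30 pos [0.5531 0.021  0.0402] mach [21.3 -0.1 40.2] zang 0.176 ydir [ 0.  0. -1.] F [-1.4  0.5  5.6] w -0.0001 q [-0.42  0.56  0.4   1.96 -0.33  0.69  0.35]
side heel 0.95 [ 1.1  0.6 26.9]
side heel 0.69 [-173.9  349.4    2.5]
side heel 0.66 [220.1 180.2   2.7]
side heel 0.33 [451.4  48.8  -1.5]
side tongue 0.75 [-131.6  281.3    2. ]
side tongue 0.7 [344.8 276.5   7.2]
side tongue 0.67 [112.3   1.8  29.4]
side cover 0.96 [281.2 228.1  -2.9]
side cover 0.82 [57.8  2.6 25.5]
side cover 0.68 [-153.7  310.4   -0.7]
side cover 0.34 [ -35.3 -117.4    7.6]
side cover 0.25 [114.9   3.5  26.1]
top heel 0.98 [-173.3  348.     3.3]
top heel 0.75 [2.209e+02 1.749e+02 2.000e-01]
top heel 0.73 [-186.6    3.9   46.9]
top tongue 0.73 [347.2 270.    3.3]
top tongue 0.61 [-79.7  -4.9  40.2]
top cover 0.95 [-156.3  310.7    0.7]
top cover 0.59 [279.2 225.3   0.6]
```

View pics/s23.png

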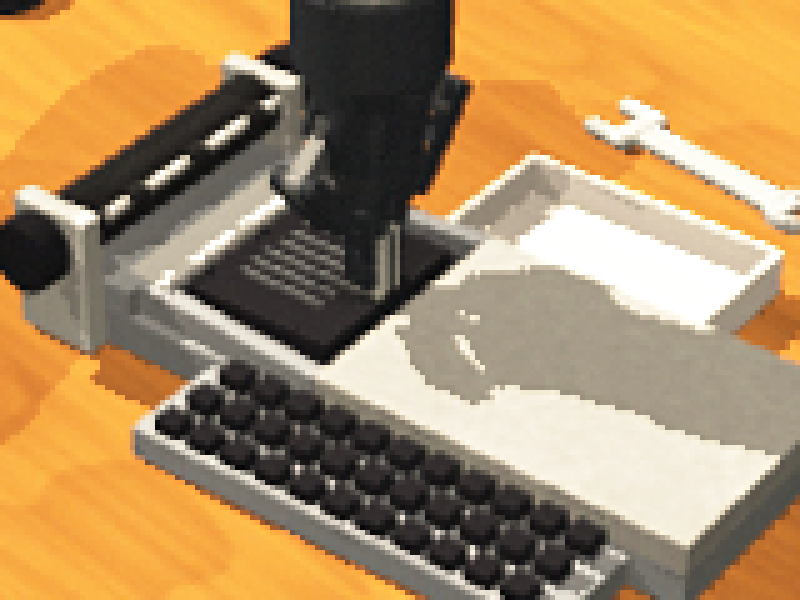

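View pics/w23.png

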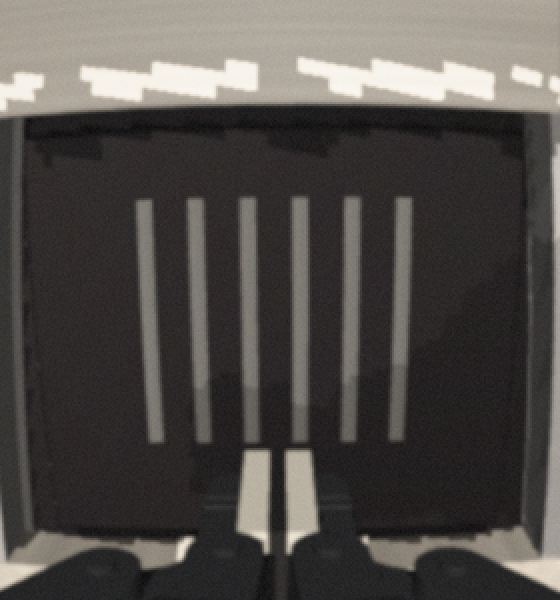

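```bash
python3 -m jog '[[[0,0.1,0,0,0,0,1],[0,0,0,0,0,0,1],[0,0.1,0,0,0,0,1],[0,0,0,0,0,0,1],[0,0,0,0,0,0,1]]]'
```

```text
clock: 31.32
ee_pos: [0.5532, 0.021, 0.04]
ee_rot: [-1.286, 1.079, -1.078]
wrist_force: [-8.6, 0.6, 27.5]
gripper_width: 0.0001
```

27.5 N at z = 40.0 and it is stiff, so the cover is bottomed. I lift and look.

```bash
python3 -m jog '[[[0,-0.5,0,0,0,0,1],[0,-4,0,0,0,0,1],[0,-5,0,0,0,0,1],[5,-2,0,0,0,0,1],[5,0,0,0,0,0,1]]]'
python3 - <<'E'
from h import *
st()
c=read_camera("wrist"); im=c["pixels"]; cv2.imwrite("pics/w24.png",cv2.resize(im[40:280,190:450],None,fx=2.4,fy=2.4,interpolation=cv2.INTER_CUBIC))
c=read_camera("side"); cv2.imwrite("pics/s24.png",c["pixels"][170:290,230:390].repeat(5,0).repeat(5,1))
E
```

```text
clock: 31.95
ee_pos: [0.5722, -0.0779, 0.155]
ee_rot: [-1.285, 1.074, -1.079]
wrist_force: [-0.4, -0.9, -0.6]
gripper_width: 0.0
t 31.95 pos [ 0.5722 -0.0779  0.155 ] mach [-79.4  -1.5 155. ] zang 0.178 ydir [ 0.004  0.    -1.   ] F [-0.4 -0.9 -0.6] w 0.0000 q [-0.32  0.43  0.49  1.83 -0.25  0.94  0.46]
```

View pics/w24.png

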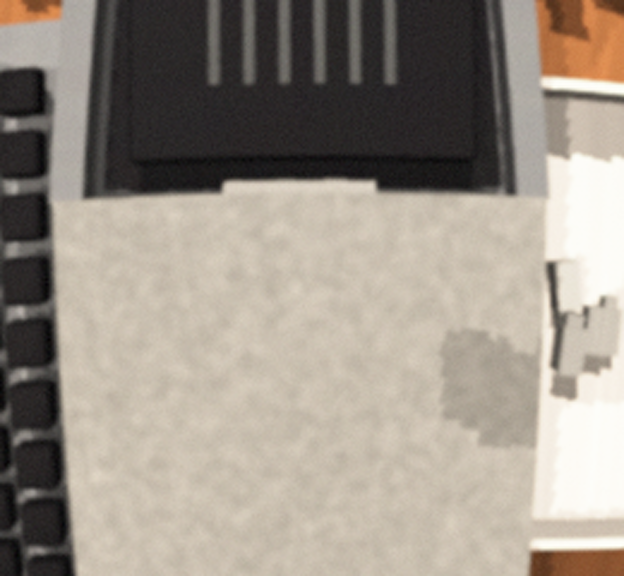

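View pics/s24.png

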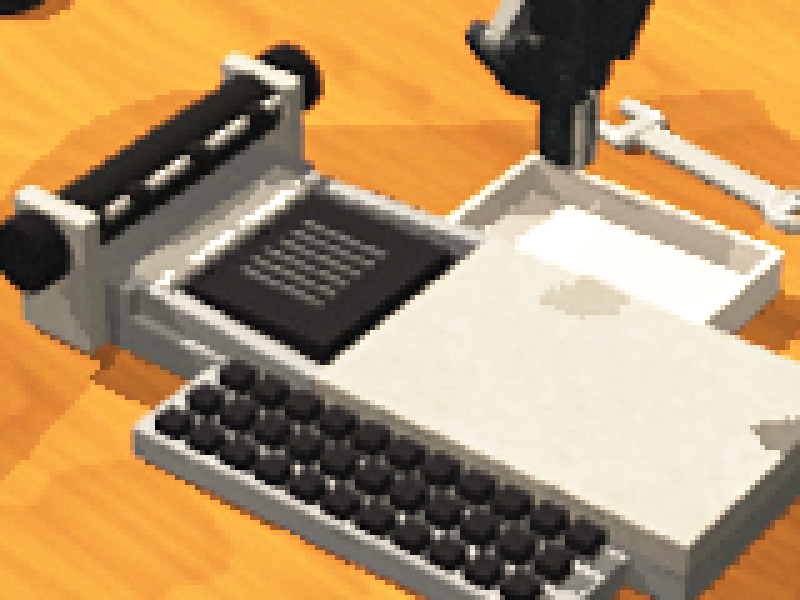

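The light catch strip (222–377, 185 in the wrist crop) juts over the heel flange, and the side view shows the cover level with the deck. Last I check the position, the chips and the bystanders.

```bash
python3 -m jog '[[[5,-3,-2,0,0,0,1],[4,-2,-3,0,0,0,1],[0,0,-3,0,0,0,1],[0,0,0,0,0,0,1],[0,0,0,0,0,0,1]]]'
python3 - <<'E'
from h import *
st()
ct,cs,cw=read_camera("top"),read_camera("side"),read_camera("wrist")
cv2.imwrite("pics/t25.png",cv2.resize(ct["pixels"][140:300,230:420],None,fx=4,fy=3.7,interpolation=cv2.INTER_CUBIC))
cv2.imwrite("pics/s25.png",cs["pixels"]); cv2.imwrite("pics/w25.png",cw["pixels"])
for cam in("side","top","wrist"):
  for q in("heel","tongue","cover"):
    for r in landmark_of(cam,q):
      p=wm(M,[r["location"]])[0]
      if abs(p[1])<30 and abs(p[0]-56)<90: print(cam,q,round(r["conf"],2),p.round(1))
E
```

```text
clock: 32.67
ee_pos: [0.5082, -0.1792, 0.2028]
ee_rot: [-1.287, 1.078, -1.078]
wrist_force: [0.3, 1.5, -0.0]
gripper_width: -0.0001
t 32.67 pos [ 0.5082 -0.1792  0.2028] mach [-167.9   79.2  202.8] zang 0.177 ydir [ 0.  0. -1.] F [ 0.3  1.5 -0. ] w -0.0001 q [-0.19  0.32  0.55  1.87 -0.19  1.01  0.62]
side heel 0.92 [ 1.7  2.9 27.9]
side tongue 0.78 [114.    2.9  29.9]
side cover 0.93 [58.8  0.2 24.2]
top heel 0.73 [ 3.7  1.1 31. ]
top tongue 0.87 [111.5  -0.3  20.1]
top cover 0.6 [56.3  1.3 21.4]
wrist heel 0.6 [ 1.1  1.4 27.6]
```

View pics/t25.png

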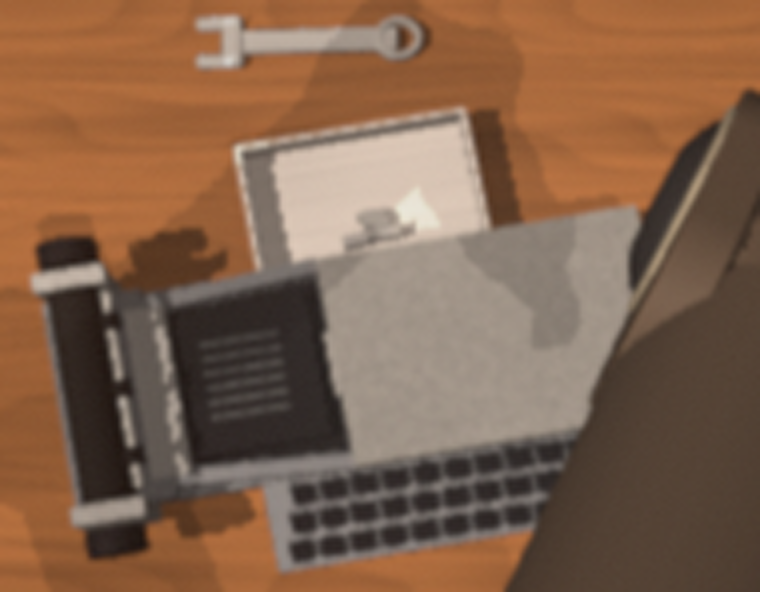

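View pics/s25.png

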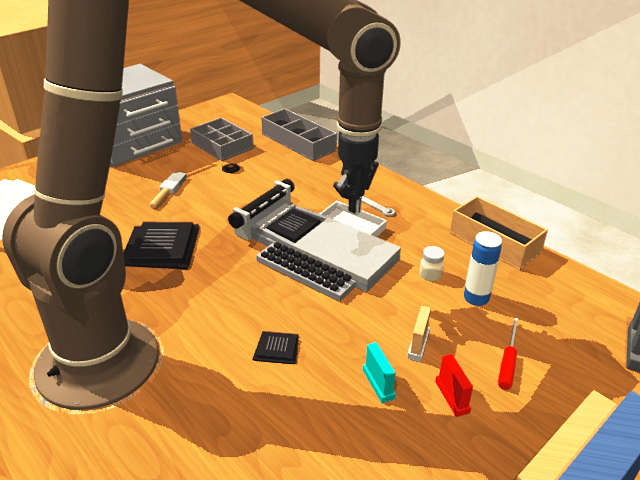

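View pics/w25.png

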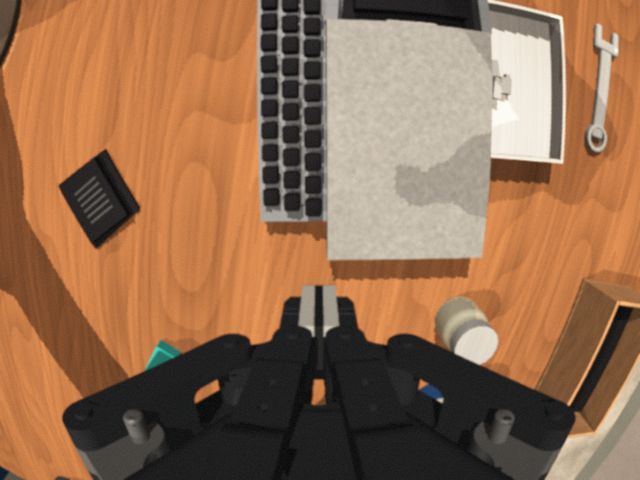

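```bash
python3 -m jog '[[[-1,0,4.8,0,0,0,1],[-1,0,4.8,0,0,0,1],[-1,0,4.8,0,0,0,1],[-1,0,4.5,0,0,0,1],[0,0,0,0,0,0,1]]]'
python3 - <<'E'
from h import *
st()
c=read_camera("wrist"); im=c["pixels"]; cv2.imwrite("pics/w26.png",cv2.resize(im[30:280,120:440],None,fx=2.4,fy=2.4,interpolation=cv2.INTER_CUBIC))
E
```

```text
clock: 33.9
ee_pos: [0.6891, -0.1043, 0.2014]
ee_rot: [-1.289, 1.076, -1.074]
wrist_force: [-0.0, 0.3, 0.8]
gripper_width: 0.0
t 33.90 pos [ 0.6891 -0.1043  0.2014] mach [-125.9 -112.   201.4] zang 0.181 ydir [-0.     0.001 -1.   ] F [-0.   0.3  0.8] w 0.0000 q [-0.23  0.59  0.49  1.46 -0.29  1.16  0.49]
```

View pics/w26.png

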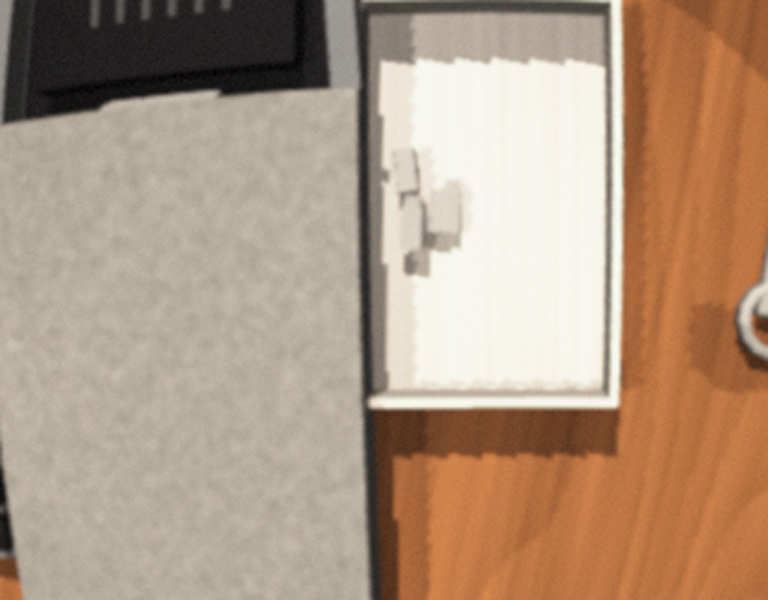

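All three chips lie in the tray, at (405,170), (412,222) and (445,208). The deck is clear and the catch strip is over the heel flange at (160,100). Nothing touches the robot, so I hand in.

```bash
python3 -c "
from plant import ctrl
print(ctrl.close_job())"
```

```text
the job is handed in; nothing more can be done
None
```

The job is done and was handed in at about 34 s of the 67 s allowed. No verdict came back.

**What I did**
- **Chips:** I gripped the plain wooden scraper and swept the three chips sideways off the deck into the tray.
- **Scraper:** I set it back upright at its old place on the bench before moving the cover, because I needed the fingers free. Your text lists this step last.
- **Cover:** I pushed it by the heel with the open fingertips until the tongue dipped and went under the lip. Then I pressed the heel down with closed fingers.

**Last checks**
- **Chips:** The wrist camera shows three chips in the tray and a clear deck.
- **Cover level:** Pressing stopped firmly at height 40.0 mm (flush with the deck) under 27.5 N.
- **Catch:** In the wrist picture it juts out over the heel flange, so I take the cover as held. I did not feel the click in the force readings: they stayed near zero until 5.6 N at 40.2 mm.
- **Cover position:** The network readings scatter. They put the origin at x 56.3 mm (top camera) and 58.8 mm (side camera), against a home range of 55 to 57 mm. The heel reads 1.1 to 3.7 mm. From the last finger contact I make the heel about 1.7 mm, which would put the origin near 56.7 mm.
- **Scraper and bystanders:** In the side view the scraper stands upright and clear of the machine. The look-alikes and bystanders look unmoved, and the arm touches nothing.

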